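# Pack the faceted tumblers upside down and close the carton

## Task

Pack every tumbler on the counter into the open carton, each one turned upside down so that it stands on its rim on the carton's floor. Once they are all in, close the carton: fold down both short flaps first, then both long flaps on top of them, so that all four lie flat. Leave the other kitchen things where they are.

Things in the scene. Friction and masses are not known exactly. Their poses are not given: they have to be found in the camera images.
- tumbler_a: Orange plastic tumbler, 120 g. Eight-sided straight prism 72 high, 60 across flats (65 across corners), wall 4, base 6 thick. Origin at the centre of the base's outside; z along its axis from base to mouth; flats face x, y and the diagonals. Starts mouth-up on the counter; can lie on a flat side without rolling. Two or three of the three tumblers are present.
- tumbler_b: Yellow tumbler, same shape, size and frame as the orange one.
- tumbler_c: Green tumbler, same shape, size and frame as the orange one.
- carton: Brown cardboard carton fixed to the counter, open on top. Outside 128 (x) by 238 (y) by 84 high, walls and floor 4, so inside 120 by 230 by 80 deep: room for three tumblers in a row along y. Origin at the centre of its underside, z up, y along its long side, x across, away from the robot. Four flaps hinge on its top edges; open flaps lean outwards.
- short_flap_left (a joint): Angle of the short flap on the carton's +y edge (60 long from hinge to free edge, 118 wide, 3 thick): 0 = closed, flat over the opening; about 1.57 = standing upright; larger = leaning outwards; stop at 2.6. Light (20 g), stays at any angle by hinge friction (0.02 N m).
- short_flap_right (a joint): The same for the short flap on the carton's -y edge.
- long_flap_near (a joint): Angle of the long flap on the carton's -x edge (the robot's side), 63 long from hinge to free edge, 236 wide, 3 thick; same meaning of the values, weight and friction. The hinges of the long flaps are 3.5 higher than those of the short ones.
- long_flap_far (a joint): The same for the long flap on the carton's +x edge (far from the robot).
- short_flap_left_hinge (a point): Middle of the hinge line of the +y short flap, 84 above the counter; fixed to the carton.
- short_flap_right_hinge (a point): Middle of the hinge line of the -y short flap, 84 above the counter; fixed to the carton.
- long_flap_near_hinge (a point): Middle of the hinge line of the -x long flap, 87.5 above the counter; fixed to the carton.
- long_flap_far_hinge (a point): Middle of the hinge line of the +x long flap, 87.5 above the counter; fixed to the carton.
- ramekin: Bystander: white ramekin, low round dish, 76 across, 38 high; origin under its centre.
- tape_roll: Bystander: roll of brown tape lying flat, 90 across, 45 high; origin under its centre.
- wooden_spoon: Bystander: wooden spoon 240 long lying on the counter; origin under its middle, x along it.
- mug: Bystander: blue mug, 82 across plus a handle, 92 high; origin under its centre.
- oil_bottle: Bystander: amber oil bottle, 64 across, 220 high; origin under its centre.
Things that resemble listed ones, but are neither listed nor needed, are in the scene too. Of the things like the tumbler_c, leave any that is purple; of the rest the larger one is meant.

How it is judged:
On the way, in this order (a step that is already met when the one before it is completed fails the run):
1. every tumbler stands on its rim inside the carton, let go (x of tumbler_a in the frame of carton between -0.06 and 0.06 m and y of tumbler_a in the frame of carton between -0.115 and 0.115 m and z of tumbler_a in the frame of carton between 0.068 and 0.082 m and angle between each of tumbler_a, tumbler_b, tumbler_c's own z axis and vertical above 3 rad and x of tumbler_b in the frame of carton between -0.06 and 0.06 m and y of tumbler_b in the frame of carton between -0.115 and 0.115 m and z of tumbler_b in the frame of carton between 0.068 and 0.082 m and x of tumbler_c in the frame of carton between -0.06 and 0.06 m and y of tumbler_c in the frame of carton between -0.115 and 0.115 m and z of tumbler_c in the frame of carton between 0.068 and 0.082 m and linear speed of each of tumbler_a, tumbler_b, tumbler_c below 0.03 m/s and contact force between each of tumbler_a, tumbler_b, tumbler_c and the fingers below 0.1 N), for 0.2 s.
2. both short flaps are folded down flat (value of joint each of short_flap_left, short_flap_right below 0.15 rad), for 0.2 s.
3. both long flaps are folded down flat (all of step 2 and value of joint each of long_flap_near, long_flap_far below 0.15 rad), for 0.2 s.
At the end, for the whole second after the job is handed in: Every tumbler that is present stands mouth-down (within 8 degrees) and at rest on the carton's floor inside the carton, and all four flaps are down to within 0.15 rad of flat (all of step 3 and x of tumbler_a in the frame of carton between -0.06 and 0.06 m and y of tumbler_a in the frame of carton between -0.115 and 0.115 m and z of tumbler_a in the frame of carton between 0.068 and 0.082 m and angle between each of tumbler_a, tumbler_b, tumbler_c's own z axis and vertical above 3 rad and x of tumbler_b in the frame of carton between -0.06 and 0.06 m and y of tumbler_b in the frame of carton between -0.115 and 0.115 m and z of tumbler_b in the frame of carton between 0.068 and 0.082 m and x of tumbler_c in the frame of carton between -0.06 and 0.06 m and y of tumbler_c in the frame of carton between -0.115 and 0.115 m and z of tumbler_c in the frame of carton between 0.068 and 0.082 m and linear speed of each of tumbler_a, tumbler_b, tumbler_c below 0.03 m/s); the robot touches nothing.
It fails at once if another kitchen thing is shifted by more than 4 cm (distance of any of ramekin, tape_roll, wooden_spoon, mug, oil_bottle from where it was at the start of the episode above 0.04 m).
It fails at once if a mug or bottle is knocked over (angle between any of mug, oil_bottle's own z axis and vertical above 0.7 rad).
It fails at once if a long flap is folded over the opening before both short flaps are down (value of joint any of long_flap_near, long_flap_far below 0.6 rad and value of joint any of short_flap_left, short_flap_right above 0.6 rad).
Of tumbler_a, tumbler_b, tumbler_c only 2 to 3 are there at a start; the rules pass over those that are not, and their reading is None.
At some moment in a run one of tumbler_a, tumbler_b, tumbler_c may be knocked a few centimetres aside while the robot is not near it.
Once in a run the grip may slacken for a moment while it holds something.
It also fails if it takes over 210 s, if anything falls off the work surface, if the arm or the gripper's body presses on something with over 40 N, if the wrist force passes 120 N, or if a joint passes its speed limit or range.

## Robot

A 6-joint arm with a two-finger parallel gripper is mounted at the origin on the work surface. World frame = base frame: x ahead of the robot, y to its left, z up, the work surface at z = 0. Lengths are in m, angles in rad, forces in N, time in s.
With the tool pointing down it reaches from about 0.25 to 0.85 m from the base axis. Payload 12.5 kg.
Tool frame: the origin (TCP) lies between the finger pads; the fingertips stand 17 mm ahead of it and the grasp point (between the pads) lies 2 mm behind it; z points along the fingers, y is the line along which they close (so a half turn about z gives the same grasp; the last joint's range is limited). The gripper opens to 93 mm and grips with 3 to 60 N. Pads are 15 mm wide; open, the fingers measure 128 mm over their backs; the gripper's body (75 mm by 188 mm) begins 65 mm behind the grasp point.
Start: joints at [1.224, 0.351, 1.652, -0, 1.139, -0.085], TCP at [0.142, 0.531, 0.236] pointing down, gripper open.
Joint ranges: [-2.75, 2.75], [-0.79, 2.1], [0.01, 2.65], [-1.57, 4.71], [0.07, 3.14], [-2.87, 2.87]. Speed limits (rad/s): [2.22, 2.22, 2.79, 3.14, 3.14, 3.14].

## Interface

Orientations are given as a rotation vector (axis times angle).
In Python, from rig import r, eyes gives the robot as it stands.
- The arm moves only by the tool step_arm, never from a script. Its argument "deltas" is a list of rows, each an object with "angular": the turn, a rotation vector about the tool's x, y, z in degrees, a list of three; "linear": the shift along the tool's x, y, z in cm, a list of three; "fingers": the finger opening in cm, from 0 to 9.3. In form: [{"angular": [ax, ay, az], "linear": [tx, ty, tz], "fingers": fingers}, ...]. A call has 1 to 8 rows; each row shifts and turns the commanded pose from where the row before left it, along the tool's axes as they then stand; what a row does not reach is not made up. A row lasts 1/8 s, in which the tool goes at most 62.5 mm and 10.7 degrees, less where a joint would pass 70% of its speed; a pose out of reach is approached as far as the arm can. A call is refused whole if a number of a shift passes 6.25 or a number of a turn 10.7, either way. A call with a gripper value outside its range is refused whole. The fingers move at their own pace and stop on an object; "grip_force" is the grip in N (left out, the last holds). Time passes only in rows, so rows that do not move let the fingers close. It gives the time, the measured TCP pose, the force, the opening and the grip force at its end, in the units of the state.
- r.state(): the state, without advancing time (a new reading comes with each control period).
- eyes.capture(name): name is "scene" or "top" or "wrist"; returns the picture (480x640x3 uint8, blue, green, red); there is no depth.
- eyes.camera_info(name): a dict with "K" (3x3 intrinsics, pixels), "eye" and "rotation" of the camera in the world. Camera axes: x right, y up, looking along -z (the intrinsics and any distortion apply to the point x, -y, -z); pixel columns grow to the right and rows downward; lengths in m; the calibration is good to about 2 mm. A picture is of the moment at which its call begins: read the wrist's pose just before it. camera_info takes no time and is no camera call; for the wrist camera it gives the pose at the moment of the call.
- r.sign_off(): hands the job in; it is judged then, once.
The state is a dict: "time_s": time; "qpos": joint angles; "qd": joint speeds; "joint_torque": joint torques, N m; "tool_pos": TCP position; "eef_rot": TCP orientation; "force": force on the tool from outside, world axes, zero at the start; "torque": the same for the moment, N m; "gripper_width": finger opening in m; "grip_force": force on a finger pad.
Only numpy, scipy, OpenCV 4.12 (cv2) and the standard library are available. Lean on these libraries where they do the work, as an engineer would, in place of code of your own. Each camera call takes 0.05 s, during which the arm holds its last target. There are 200 camera calls.

## Working session

There is one attempt and no reset: what is moved stays moved. The work goes in short steps, Python scripts to look and compute and a tool call to move; the robot and the scene stay as the last step left them, time stands still between calls to the robot, and variables do not carry over. Pictures are saved under pics/ and viewed, at most 14 in all, crops included, and the job is handed in when it is done.

Besides the shell and the picture viewer there is one more tool, called after "Call:" as name(argument=value, ...), one argument or row to a line, values as JSON. step_arm: Moves the arm, as the interface text tells. Its arguments: {"type":"object","properties":{"deltas":{"type":"array","items":{"type":"object","properties":{"angular":{"type":"array","items":{"type":"number"}},"linear":{"type":"array","items":{"type":"number"}},"fingers":{"type":"number"}}}},"grip_force":{"type":"number"}},"required":["deltas"]}

```bash
ls; mkdir -p pics; python3 - <<'E'
from rig import r, eyes
import cv2
for n in ("scene","top"):
    im=eyes.capture(n); cv2.imwrite(f"pics/{n}0.png",im)
    print(n,eyes.camera_info(n))
print(r.state())
E
```

```text
pics
scene {'K': array([[544.65711761,   0.        , 321.76098109],
       [  0.        , 544.65711761, 228.76936148],
       [  0.        ,   0.        ,   1.        ]]), 'eye': array([ 1.21513729, -0.98555086,  0.87437049]), 'rotation': array([0.935282  , 0.26720148, 0.50723123])}
top {'K': array([[436.26881241,   0.        , 318.75468366],
       [  0.        , 436.26881241, 240.11430395],
       [  0.        ,   0.        ,   1.        ]]), 'eye': array([ 0.46301411, -0.03784683,  1.04418804]), 'rotation': array([ 0.11488683, -0.10799225, -1.58651599])}
{'time_s': 0.1, 'qpos': array([ 1.22438504e+00,  3.51175093e-01,  1.65233077e+00, -8.94736259e-06,
        1.13907650e+00, -8.46166416e-02]), 'qd': array([ 1.35146324e-03, -8.07152315e-04, -1.43194904e-03,  1.93251790e-04,
        6.55149061e-05, -5.07956645e-04]), 'joint_torque': array([ 6.89905446e-04, -4.98025346e+01, -2.85706401e+01,  7.00328685e-02,
        2.39221629e-02, -9.64546416e-06]), 'tool_pos': array([0.14224093, 0.53100535, 0.23517037]), 'eef_rot': array([-4.10020264e-01, -3.11451530e+00,  1.52129751e-03]), 'force': array([-0.66287329, -0.72963397, -0.25786442]), 'torque': array([-0.01861639, -0.01765898, -0.03518546]), 'grip_force': 0.0, 'gripper_width': 0.09258753683737465}
```

View pics/top0.png

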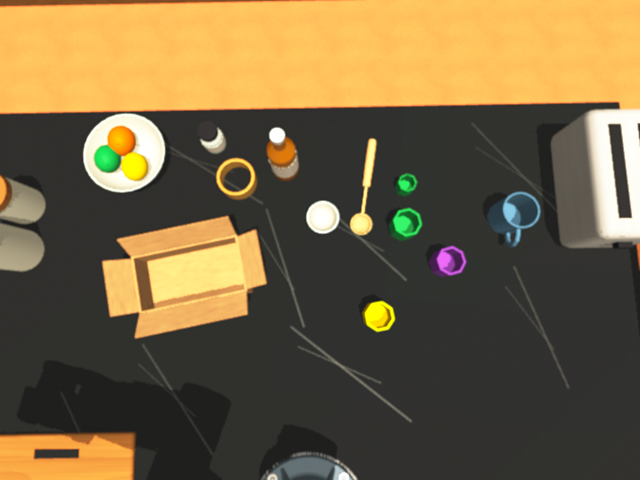

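View pics/scene0.png

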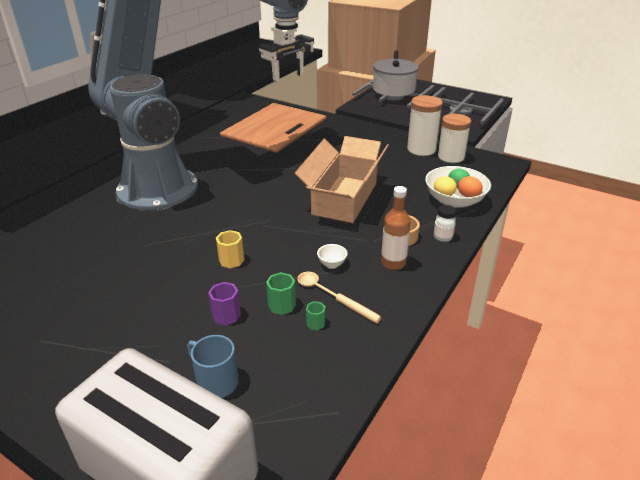

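```bash
cat > h.py <<'E'
import numpy as np, cv2
from scipy.spatial.transform import Rotation as R
from rig import r, eyes
def cam(n):
    i=eyes.camera_info(n); return np.array(i["K"]),np.array(i["eye"]),R.from_rotvec(i["rotation"]).as_matrix()
def cast(c,uv,z):
    K,e,M=c; uv=np.atleast_2d(uv).astype(float)
    d=np.c_[(uv[:,0]-K[0,2])/K[0,0],-(uv[:,1]-K[1,2])/K[1,1],-np.ones(len(uv))]@M.T
    return e+d*((z-e[2])/d[:,2])[:,None]
def mask(im,col):
    h=cv2.cvtColor(im,cv2.COLOR_BGR2HSV)
    lo,hi={"y":((24,120,60),(34,255,255)),"g":((50,120,30),(80,255,255)),"p":((140,80,40),(165,255,255))}[col]
    m=cv2.inRange(h,lo,hi); return cv2.morphologyEx(m,cv2.MORPH_CLOSE,np.ones((5,5)))
def blobs(im,col,amin=100):
    cs,_=cv2.findContours(mask(im,col),cv2.RETR_EXTERNAL,cv2.CHAIN_APPROX_NONE)
    return sorted([c[:,0] for c in cs if cv2.contourArea(c)>amin],key=lambda c:-cv2.contourArea(c))
def tool():
    s=r.state(); return np.array(s["tool_pos"]),R.from_rotvec(s["eef_rot"]).as_matrix()
E
python3 - <<'E'
from h import *
im=cv2.imread("pics/top0.png");c=cam("top")
for col in "yg":
    for b in blobs(im,col):
        print(col,len(b),b.mean(0).round(1),cast(c,cv2.convexHull(b.astype(np.int32))[:,0].mean(0),.045).round(3))
p=np.array([[118,240],[230,217],[258,232],[266,284],[247,315],[137,337],[113,316],[104,262],[135,262],[149,315],[237,236],[247,289]])
for z in (.084,.13): print(cast(c,p,z)[:,:2].round(3).tolist())
cv2.imwrite("pics/top_c.png",cv2.resize(im[200:350,90:290],None,fx=4,fy=4,interpolation=cv2.INTER_CUBIC))
im=eyes.capture("wrist");cv2.imwrite("pics/w0.png",im); print(cam("wrist"),tool())
E
```

```text
y 274 [198.9 269.6] [[0.542 0.235 0.045]]
y 100 [235.1 176.5] [[0.764 0.161 0.045]]
y 88 [379.1 315.9] [[ 0.431 -0.167  0.045]]
y 75 [132.8 165.4] [[0.79  0.401 0.045]]
y 89 [361.7 216.6] [[ 0.649 -0.132  0.045]]
g 93 [405.  223.6] [[ 0.638 -0.238  0.045]]
g 69 [106.4 159.1] [[0.81  0.471 0.045]]
g 61 [405.6 183.9] [[ 0.735 -0.243  0.045]]
[[0.609, 0.413], [0.656, 0.163], [0.621, 0.1], [0.505, 0.083], [0.439, 0.124], [0.396, 0.361], [0.442, 0.416], [0.56, 0.441], [0.559, 0.373], [0.442, 0.337], [0.613, 0.147], [0.495, 0.124]]
[[0.602, 0.391], [0.647, 0.154], [0.613, 0.094], [0.503, 0.077], [0.44, 0.116], [0.399, 0.342], [0.443, 0.394], [0.555, 0.418], [0.554, 0.353], [0.443, 0.319], [0.605, 0.138], [0.493, 0.116]]
(array([[335.29969045,   0.        , 321.18637289],
       [  0.        , 335.29969045, 234.50727305],
       [  0.        ,   0.        ,   1.        ]]), array([0.07217527, 0.54923544, 0.38481416]), array([[ 2.59089613e-01, -9.32668939e-01, -2.51000445e-01],
       [ 9.65852830e-01,  2.49935023e-01,  6.82700127e-02],
       [-9.39518478e-04, -2.60117541e-01,  9.65576502e-01]])) (array([0.14223317, 0.53105418, 0.23524425]), array([[-9.65925664e-01,  2.58819447e-01, -3.24213876e-04],
       [ 2.58819626e-01,  9.65925358e-01, -7.77606405e-04],
       [ 1.11906744e-04, -8.35022897e-04, -9.99999645e-01]]))
```

View pics/top_c.png

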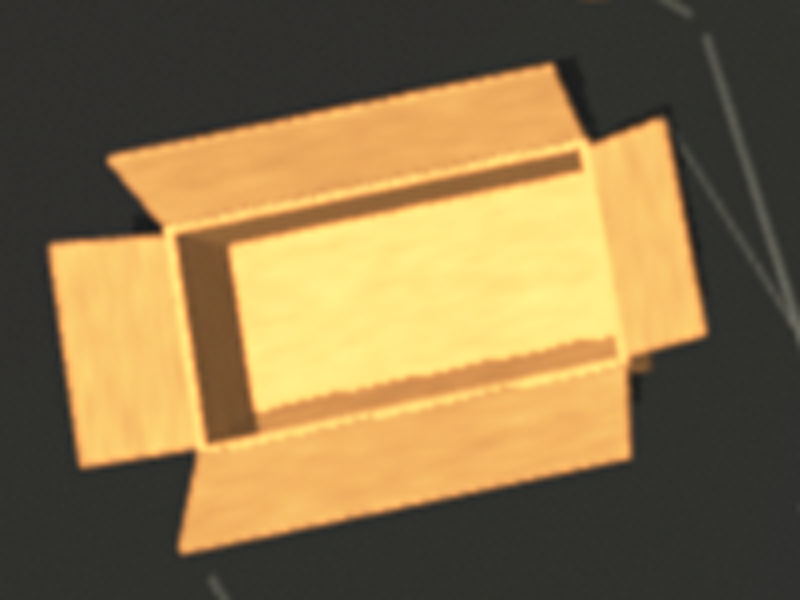

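View pics/w0.png

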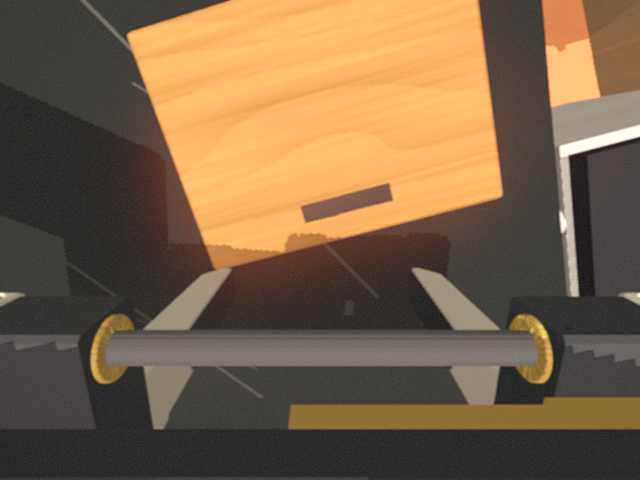

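```bash
cat >> h.py <<'E'
def Rt(psi,a):
    p,a=np.radians([psi,a]); d=np.array([np.cos(p),np.sin(p),0]); u=np.array([0,0,1.])
    z=d*np.cos(a)+u*np.sin(a); x=-np.sin(a)*d+np.cos(a)*u
    return np.c_[x,np.cross(z,x),z]
def plan(pos,psi,a,cur=None):
    "turn first (tool frame, deg), then shift (cm, turned frame)"
    p,M=cur or tool(); T=Rt(psi,a)
    print("turn",np.degrees(R.from_matrix(M.T@T).as_rotvec()).round(1),"shift",(T.T@(np.array(pos)-p)*100).round(2)); return np.array(pos),T
E
python3 - <<'E'
from h import *
c=cam("top")
q=np.array([[165,232],[588,142],[630,362],[205,448]])/4+[90,200]
P=cast(c,q,.084)[:,:2]; print(P.round(4).tolist())
s=(P[0]-P[1]+P[3]-P[2]); psi=np.degrees(np.arctan2(s[1],s[0]))-90
print("ctr",P.mean(0),"psi",psi,[np.linalg.norm(P[i]-P[(i+1)%4]).round(4) for i in range(4)])
d=np.array([np.cos(np.radians(psi)),np.sin(np.radians(psi))])
plan([*(np.array([.431,-.167])-.07*d),.24],psi,-90)
E
```

```text
[[0.5678, 0.3812], [0.6137, 0.1471], [0.4914, 0.1231], [0.4492, 0.3544]]
ctr [0.5305265 0.2514571] psi 10.737023447386079 [np.float64(0.2386), np.float64(0.1246), np.float64(0.2351), np.float64(0.1216)]
turn [-0.000e+00  1.000e-01  1.543e+02] shift [ 8.37 73.96 -0.48]
```

Call:
step_arm(
  deltas=[
    {"angular": [0,0,10.3],"linear": [0,0,0],"fingers": 9.3},
    {"angular": [0,0,10.3],"linear": [0,0,0],"fingers": 9.3},
    {"angular": [0,0,10.3],"linear": [0,0,0],"fingers": 9.3},
    {"angular": [0,0,10.3],"linear": [0,0,0],"fingers": 9.3},
    {"angular": [0,0,10.3],"linear": [0,0,0],"fingers": 9.3},
    {"angular": [0,0,10.3],"linear": [0,0,0],"fingers": 9.3},
    {"angular": [0,0,10.3],"linear": [0,0,0],"fingers": 9.3},
    {"angular": [0,0,10.3],"linear": [0,0,0],"fingers": 9.3},
  ],
)

```text
time_s: 1.15
tool_pos: [0.1423, 0.5311, 0.2354]
eef_rot: [2.366, 2.066, -0.001]
force: [-0.5, 0.2, -0.1]
gripper_width: 0.0931
grip_force: 0.0
```

Call:
step_arm(
  deltas=[
    {"angular": [0,0,10.3],"linear": [0,0,0],"fingers": 9.3},
    {"angular": [0,0,10.3],"linear": [0,0,0],"fingers": 9.3},
    {"angular": [0,0,10.3],"linear": [0,0,0],"fingers": 9.3},
    {"angular": [0,0,10.3],"linear": [0,0,0],"fingers": 9.3},
    {"angular": [0,0,10.3],"linear": [0,0,0],"fingers": 9.3},
    {"angular": [0,0,10.3],"linear": [0,0,0],"fingers": 9.3},
    {"angular": [0,0,10.3],"linear": [0,0,0],"fingers": 9.3},
    {"angular": [0,0,0],"linear": [0.56,4.93,0],"fingers": 9.3},
  ],
)

```text
time_s: 2.15
tool_pos: [0.1566, 0.4844, 0.2351]
eef_rot: [-3.128, -0.285, 0.0]
force: [1.5, -1.4, 0.5]
gripper_width: 0.0933
grip_force: 0.0
```

Call:
step_arm(
  deltas=[
    {"angular": [0,0,0],"linear": [0.56,4.93,0],"fingers": 9.3},
    {"angular": [0,0,0],"linear": [0.56,4.93,0],"fingers": 9.3},
    {"angular": [0,0,0],"linear": [0.56,4.93,0],"fingers": 9.3},
    {"angular": [0,0,0],"linear": [0.56,4.93,0],"fingers": 9.3},
    {"angular": [0,0,0],"linear": [0.56,4.93,0],"fingers": 9.3},
    {"angular": [0,0,0],"linear": [0.56,4.93,0],"fingers": 9.3},
    {"angular": [0,0,0],"linear": [0.56,4.93,0],"fingers": 9.3},
  ],
)

```text
time_s: 3.02
tool_pos: [0.2583, 0.1502, 0.2357]
eef_rot: [-3.128, -0.288, -0.001]
force: [0.2, 0.5, 0.0]
gripper_width: 0.0925
grip_force: 0.0
```

Call:
step_arm(
  deltas=[
    {"angular": [0,0,0],"linear": [0.56,4.93,0],"fingers": 9.3},
    {"angular": [0,0,0],"linear": [0.56,4.93,0],"fingers": 9.3},
    {"angular": [0,0,0],"linear": [0.56,4.93,0],"fingers": 9.3},
    {"angular": [0,0,0],"linear": [0.56,4.93,0],"fingers": 9.3},
    {"angular": [0,0,0],"linear": [0.56,4.93,0],"fingers": 9.3},
    {"angular": [0,0,0],"linear": [0.56,4.93,0],"fingers": 9.3},
    {"angular": [0,0,0],"linear": [0.56,4.93,0],"fingers": 9.3},
    {"angular": [0,0,0],"linear": [0,0,0],"fingers": 9.3},
  ],
)

```text
time_s: 4.03
tool_pos: [0.36, -0.1828, 0.2353]
eef_rot: [-3.129, -0.283, 0.0]
force: [-1.5, 0.9, -0.2]
gripper_width: 0.0929
grip_force: 0.0
```

```bash
cat >> h.py <<'E'
def tumbler(col,z=.072,name=None):
    c=cam("wrist"); im=eyes.capture("wrist")
    if name: cv2.imwrite(f"pics/{name}.png",im)
    for b in blobs(im,col,300)[:3]:
        P=cast(c,b,z)[:,:2]; (x,y),(w,h),an=cv2.minAreaRect((P*1000).astype(np.float32))
        print(col,"px",b.mean(0).round(),"xy",round(x/1000,4),round(y/1000,4),"wh",round(w,1),round(h,1),"yaw mod45",round(an%45,1))
E
python3 - <<'E'
from h import *
print(r.state()["qpos"].round(2),tool()[0])
tumbler("y",name="wy")
E
```

```text
[-0.59  0.08  2.   -0.    1.06  0.81] [ 0.36004147 -0.18275177  0.23534106]
y px [315. 142.] xy 0.4303 -0.1648 wh 60.7 61.6 yaw mod45 10.3
```

View pics/wy.png

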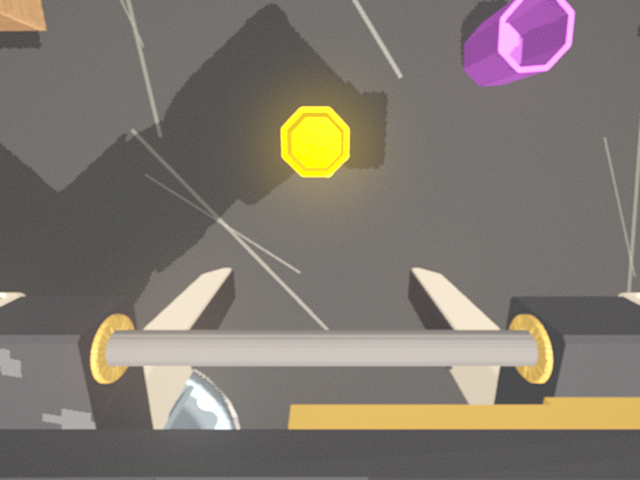

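```bash
python3 - <<'E'
from h import *
ps=10.3; g=np.array([.4303,-.1648,.045]); zt=Rt(ps,-45)[:,2]
s=plan(g-.09*zt,ps,-45); plan(g,ps,-45,s)
E
```

```text
turn [-0.1 45.   0.1] shift [-8.31 -0.35  9.59]
turn [0. 0. 0.] shift [-0. -0.  9.]
```

Call:
step_arm(
  deltas=[
    {"angular": [0,9,0],"linear": [0,0,0],"fingers": 9.3},
    {"angular": [0,9,0],"linear": [0,0,0],"fingers": 9.3},
    {"angular": [0,9,0],"linear": [0,0,0],"fingers": 9.3},
    {"angular": [0,9,0],"linear": [0,0,0],"fingers": 9.3},
    {"angular": [0,9,0],"linear": [0,0,0],"fingers": 9.3},
    {"angular": [0,0,0],"linear": [-4.15,-0.17,4.8],"fingers": 9.3},
    {"angular": [0,0,0],"linear": [-4.15,-0.17,4.8],"fingers": 9.3},
    {"angular": [0,0,0],"linear": [0,0,0],"fingers": 9.3},
  ],
)

```text
time_s: 5.08
tool_pos: [0.3652, -0.1731, 0.1242]
eef_rot: [-2.827, -0.26, -1.135]
force: [1.5, 0.6, -0.0]
gripper_width: 0.0928
grip_force: 0.0
```

```bash
python3 - <<'E'
from h import *
ps=10.3; g=np.array([.4303,-.1648,.045])
plan(g,ps,-45); tumbler("y",name="wy2"); print(r.state()["qpos"].round(2))
E
```

```text
turn [-1.   1.2 -0.2] shift [-0.97  0.34 10.24]
y px [327. 246.] xy 0.421 -0.1662 wh 83.2 62.8 yaw mod45 10.2
[-1.    0.27  2.43  1.45  0.71 -0.91]
```

Call:
step_arm(
  deltas=[
    {"angular": [-1,1.2,0],"linear": [-0.97,0.34,1.2],"fingers": 9.3},
    {"angular": [0,0,0],"linear": [0,0,3],"fingers": 9.3},
    {"angular": [0,0,0],"linear": [0,0,3],"fingers": 9.3},
    {"angular": [0,0,0],"linear": [0,0,0],"fingers": 9.3},
  ],
)

```text
time_s: 5.62
tool_pos: [0.4116, -0.1713, 0.0713]
eef_rot: [-2.832, -0.258, -1.186]
force: [0.1, 0.3, 0.3]
gripper_width: 0.0925
grip_force: 0.0
```

```bash
python3 - <<'E'
from h import *
ps=10.3; g=np.array([.4303,-.1648,.045])
plan(g,ps,-45); print(r.state()["qpos"].round(2),tool()[0])
E
```

```text
turn [ 0.4 -0.4  0.3] shift [-0.48 -0.31  3.24]
[-0.88  0.49  2.39  1.83  0.69 -1.23] [ 0.41164069 -0.17134275  0.07133617]
```

Call:
step_arm(
  deltas=[
    {"angular": [0,0,0],"linear": [-0.24,-0.15,1.6],"fingers": 9.3},
    {"angular": [0,0,0],"linear": [-0.24,-0.15,1.6],"fingers": 9.3},
    {"angular": [0,0,0],"linear": [0,0,0],"fingers": 9.3},
    {"angular": [0,0,0],"linear": [0,0,0],"fingers": 5},
    {"angular": [0,0,0],"linear": [0,0,0],"fingers": 5},
    {"angular": [0,0,0],"linear": [0,0,0],"fingers": 5},
    {"angular": [0,0,0],"linear": [0,0,0],"fingers": 5},
    {"angular": [0,0,0],"linear": [0,0,0],"fingers": 5},
  ],
  grip_force=25,
)

```text
time_s: 6.62
tool_pos: [0.4286, -0.1655, 0.0433]
eef_rot: [-2.834, -0.254, -1.182]
force: [-3.7, -0.6, 6.1]
gripper_width: 0.0601
grip_force: 25.0
```

```bash
python3 - <<'E'
from h import *
plan([.4303,-.1648,.045],10.3,-45); print(r.state()["qpos"].round(2),tool()[0])
# after lift 8cm world-vertical, go to above lay spot
zl=np.array([0,0,.08]); print(Rt(10.3,-45).T@zl*100)
E
```

```text
turn [ 0.5 -0.2  0.1] shift [ 0.24 -0.04  0.01]
[-0.82  0.59  2.37  1.97  0.7  -1.34] [ 0.42863348 -0.16550995  0.04333961]
[ 5.65685425  0.         -5.65685425]
```

Call:
step_arm(
  deltas=[
    {"angular": [0,0,0],"linear": [2.83,0,-2.83],"fingers": 5},
    {"angular": [0,0,0],"linear": [2.83,0,-2.83],"fingers": 5},
    {"angular": [0,0,0],"linear": [2.1,-3.35,2.1],"fingers": 5},
    {"angular": [0,0,0],"linear": [2.1,-3.35,2.1],"fingers": 5},
    {"angular": [0,0,0],"linear": [2.1,-3.35,2.1],"fingers": 5},
    {"angular": [0,-9,0],"linear": [0,0,0],"fingers": 5},
    {"angular": [0,-9,0],"linear": [0,0,0],"fingers": 5},
    {"angular": [0,-9,0],"linear": [0,0,0],"fingers": 5},
  ],
)

```text
time_s: 7.62
tool_pos: [0.4943, -0.0326, 0.118]
eef_rot: [-2.886, -0.29, -0.865]
force: [-0.1, 0.6, -0.7]
gripper_width: 0.0597
grip_force: 25.0
```

```bash
python3 - <<'E'
from h import *
plan([.50,-.05,.12],10.3,-135); print(r.state()["qpos"].round(2),tool()[0])
E
```

```text
turn [ -3.1 -78.6   2.6] shift [ 0.03  1.81 -0.32]
[-0.34  0.32  2.24  1.32  0.35 -0.18] [ 0.49434838 -0.03260989  0.11797649]
```

Call:
step_arm(
  deltas=[
    {"angular": [0,-8,0],"linear": [0,0,0],"fingers": 5},
    {"angular": [0,-8,0],"linear": [0,0,0],"fingers": 5},
    {"angular": [0,-8,0],"linear": [0,0,0],"fingers": 5},
    {"angular": [0,-8,0],"linear": [0,0,0],"fingers": 5},
    {"angular": [0,-8,0],"linear": [0,0,0],"fingers": 5},
    {"angular": [0,-8,0],"linear": [0,0,0],"fingers": 5},
    {"angular": [0,-8,0],"linear": [0,0,0],"fingers": 5},
    {"angular": [0,-8,0],"linear": [0,0,0],"fingers": 5},
  ],
)

```text
time_s: 8.62
tool_pos: [0.4958, -0.0232, 0.118]
eef_rot: [-3.025, -0.387, 0.545]
force: [0.1, -0.7, -1.1]
gripper_width: 0.0597
grip_force: 25.0
```

```bash
python3 - <<'E'
from h import *
plan([.50,-.05,.10],10.3,-135); print(r.state()["qpos"].round(2),tool()[0],r.state()["gripper_width"])
E
```

```text
turn [ -2.4 -25.    5.6] shift [1.22 2.72 1.32]
[-0.12  0.58  1.66 -0.04  1.25  1.22] [ 0.49581537 -0.02316146  0.11795861] 0.05967936188279128
```

Call:
step_arm(
  deltas=[
    {"angular": [-0.8,-8.3,1.9],"linear": [0,0,0],"fingers": 5},
    {"angular": [-0.8,-8.3,1.9],"linear": [0,0,0],"fingers": 5},
    {"angular": [-0.8,-8.3,1.9],"linear": [0,0,0],"fingers": 5},
    {"angular": [0,0,0],"linear": [1.2,2.7,1.3],"fingers": 5},
    {"angular": [0,0,0],"linear": [0,0,0],"fingers": 5},
  ],
)

```text
time_s: 9.25
tool_pos: [0.4995, -0.0506, 0.0987]
eef_rot: [2.833, 0.251, -1.167]
force: [-0.2, 0.1, -0.4]
gripper_width: 0.0597
grip_force: 25.0
```

```bash
python3 - <<'E'
from h import *
p,M=tool()
plan([.50,-.05,.05],10.3,-135); print(r.state()["qpos"].round(2),p,"tumbler axis lvl",M[:,2],M[:,1])
im=eyes.capture("scene");cv2.imwrite("pics/s1.png",im[150:400,200:460])
E
```

```text
turn [-0.1 -0.2 -0.1] shift [ 3.49 -0.05  3.4 ]
[-0.1   0.83  1.41 -0.19  1.66  1.36] [ 0.49947612 -0.05059403  0.09871538] tumbler axis lvl [-0.69346165 -0.12351108 -0.70982812] [ 1.75699278e-01 -9.84443822e-01 -3.53592244e-04]
```

View pics/s1.png

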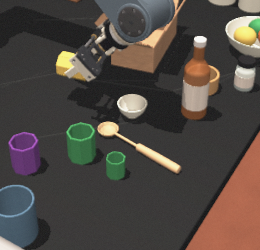

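Call:
step_arm(
  deltas=[
    {"angular": [0,0,0],"linear": [1.55,0,1.55],"fingers": 5},
    {"angular": [0,0,0],"linear": [1.55,0,1.55],"fingers": 5},
    {"angular": [0,0,0],"linear": [1.5,0,1.5],"fingers": 5},
    {"angular": [0,0,0],"linear": [0.08,0,0.08],"fingers": 5},
    {"angular": [0,0,0],"linear": [0,0,0],"fingers": 5},
  ],
)

```text
time_s: 9.93
tool_pos: [0.5005, -0.0496, 0.0336]
eef_rot: [2.834, 0.253, -1.164]
force: [0.7, -0.1, -0.7]
gripper_width: 0.0597
grip_force: 25.0
```

```bash
python3 - <<'E'
from h import *
plan([.50,-.05,.0315],10.3,-135); print(tool()[0],r.state()["force"])
E
```

```text
turn [-0.1 -0.4 -0.1] shift [0.11 0.03 0.19]
[ 0.50045026 -0.0495841   0.03362675] [ 0.67747353 -0.06447014 -0.65454087]
```

Call:
step_arm(
  deltas=[
    {"angular": [0,0,0],"linear": [0.15,0,0.15],"fingers": 5},
    {"angular": [0,0,0],"linear": [0,0,0],"fingers": 5},
    {"angular": [0,0,0],"linear": [0,0,0],"fingers": 9.3},
    {"angular": [0,0,0],"linear": [0,0,0],"fingers": 9.3},
    {"angular": [0,0,0],"linear": [0,0,0],"fingers": 9.3},
    {"angular": [0,0,0],"linear": [0,0,-4],"fingers": 9.3},
    {"angular": [0,0,0],"linear": [0,0,-4],"fingers": 9.3},
    {"angular": [0,0,0],"linear": [0,0,-4],"fingers": 9.3},
  ],
)

```text
time_s: 10.92
tool_pos: [0.5843, -0.0346, 0.1185]
eef_rot: [2.834, 0.253, -1.163]
force: [0.4, -0.8, -0.1]
gripper_width: 0.0928
grip_force: 0.0
```

```bash
python3 - <<'E'
from h import *
# lying tumbler: base at ~ .50 - .043 d ; grasp 16mm from base
d=Rt(10.3,-90)[:,0]; B=np.array([.5005,-.0496,0])-.0433*d; print("base",B, r.state()["force"],tool()[0])
g=B+.017*d+np.array([0,0,.031]); print(g)
s=plan(g+np.array([0,0,.2])-.1*d,10.3,-90)
E
```

```text
base [ 4.57897778e-01 -5.73421359e-02 -2.65136032e-18] [ 0.37915794 -0.78420709 -0.11667567] [ 0.5842718  -0.03456312  0.11850606]
[ 0.47462382 -0.0543025   0.031     ]
turn [-0.  44.6 -0.1] shift [-2.114e+01 -2.000e-02 -1.125e+01]
```

Call:
step_arm(
  deltas=[
    {"angular": [0,0,0],"linear": [-4.25,0,-4.25],"fingers": 9.3},
    {"angular": [0,0,0],"linear": [-4.25,0,-4.25],"fingers": 9.3},
    {"angular": [0,9,0],"linear": [0,0,0],"fingers": 9.3},
    {"angular": [0,9,0],"linear": [0,0,0],"fingers": 9.3},
    {"angular": [0,9,0],"linear": [0,0,0],"fingers": 9.3},
    {"angular": [0,9,0],"linear": [0,0,0],"fingers": 9.3},
    {"angular": [0,9,0],"linear": [0,0,0],"fingers": 9.3},
  ],
)

```text
time_s: 11.8
tool_pos: [0.5828, -0.0349, 0.2382]
eef_rot: [-3.129, -0.279, -0.02]
force: [-0.1, 0.5, -0.3]
gripper_width: 0.0929
grip_force: 0.0
```

Call:
step_arm(
  deltas=[
    {"angular": [0,0,0],"linear": [-5.4,0,0],"fingers": 9.3},
    {"angular": [0,0,0],"linear": [-5.4,0,0],"fingers": 9.3},
    {"angular": [0,0,0],"linear": [-5.4,0,0],"fingers": 9.3},
    {"angular": [0,0,0],"linear": [0,0,0],"fingers": 9.3},
  ],
)

```text
time_s: 12.3
tool_pos: [0.4207, -0.0637, 0.2367]
eef_rot: [-3.129, -0.277, -0.009]
force: [-0.1, 0.7, 1.0]
gripper_width: 0.093
grip_force: 0.0
```

```bash
python3 - <<'E'
from h import *
print(tool()[0]); tumbler("y",z=.05,name="wy3"); print(cam("wrist")[1])
E
```

```text
[ 0.42069043 -0.06370891  0.23673417]
y px [322. 142.] xy 0.493 -0.0517 wh 72.9 58.1 yaw mod45 10.1
[ 0.49266288 -0.05179757  0.38720444]
```

View pics/wy3.png

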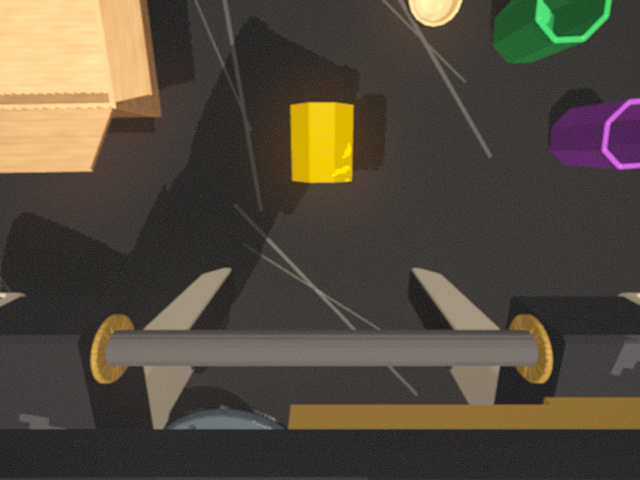

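Call:
step_arm(
  deltas=[
    {"angular": [0,7.5,0],"linear": [0,0,0],"fingers": 9.3},
    {"angular": [0,7.5,0],"linear": [0,0,0],"fingers": 9.3},
    {"angular": [0,7.5,0],"linear": [0,0,0],"fingers": 9.3},
    {"angular": [0,7.5,0],"linear": [0,0,0],"fingers": 9.3},
    {"angular": [0,7.5,0],"linear": [0,0,0],"fingers": 9.3},
    {"angular": [0,7.5,0],"linear": [0,0,0],"fingers": 9.3},
    {"angular": [0,7.5,0],"linear": [0,0,0],"fingers": 9.3},
    {"angular": [0,7.5,0],"linear": [0,0,0],"fingers": 9.3},
  ],
)

```text
time_s: 13.35
tool_pos: [0.4241, -0.0576, 0.235]
eef_rot: [-2.707, -0.256, -1.349]
force: [-0.0, 1.2, 0.6]
gripper_width: 0.0928
grip_force: 0.0
```

```bash
python3 - <<'E'
from h import *
d=Rt(10.1,-90)[:,0]; g=np.array([.493,-.0517,.031])-.021*d; T=Rt(10.1,-30)
print(r.state()["qpos"].round(2),tool()[0],g)
s=plan(g-.09*T[:,2],10.1,-30); plan(g,10.1,-30,s)
E
```

```text
[-0.63 -0.05  2.46  1.57  0.64 -0.56] [ 0.4240996  -0.05760641  0.23498266] [ 0.47232543 -0.0553827   0.031     ]
turn [-1.7  6.9 -0.3] shift [-15.27   0.63   5.34]
turn [0. 0. 0.] shift [ 0. -0.  9.]
```

Call:
step_arm(
  deltas=[
    {"angular": [-1.7,6.9,0],"linear": [0,0,0],"fingers": 9.3},
    {"angular": [0,0,0],"linear": [-3.8,0.15,1.3],"fingers": 9.3},
    {"angular": [0,0,0],"linear": [-3.8,0.15,1.3],"fingers": 9.3},
    {"angular": [0,0,0],"linear": [-3.8,0.15,1.3],"fingers": 9.3},
    {"angular": [0,0,0],"linear": [-3.8,0.15,1.3],"fingers": 9.3},
    {"angular": [0,0,0],"linear": [0,0,0],"fingers": 9.3},
  ],
)

```text
time_s: 14.1
tool_pos: [0.39, -0.0659, 0.0731]
eef_rot: [-2.642, -0.223, -1.481]
force: [0.3, 0.0, 0.0]
gripper_width: 0.093
grip_force: 0.0
```

```bash
python3 - <<'E'
from h import *
d=Rt(10.1,-90)[:,0]; g=np.array([.493,-.0517,.031])-.021*d
print(r.state()["qpos"].round(2),tool()[0],r.state()["force"])
plan(g,10.1,-30)
E
```

```text
[-0.79  0.69  2.62  2.23  1.12 -1.71] [ 0.39003009 -0.06592334  0.07311253] [0.30411075 0.00739594 0.01898047]
turn [-0.7  1.4 -0.9] shift [0.5  0.41 9.28]
```

Call:
step_arm(
  deltas=[
    {"angular": [0,0,-0.9],"linear": [0.2,0.2,3],"fingers": 9.3},
    {"angular": [-0.7,1.4,0],"linear": [0.3,0.2,3],"fingers": 9.3},
    {"angular": [0,0,0],"linear": [0,0,0],"fingers": 9.3},
  ],
)

```text
time_s: 14.48
tool_pos: [0.447, -0.0601, 0.053]
eef_rot: [-2.632, -0.248, -1.543]
force: [-0.2, -0.2, -0.7]
gripper_width: 0.0931
grip_force: 0.0
```

```bash
python3 - <<'E'
from h import *
d=Rt(10.1,-90)[:,0]; g=np.array([.493,-.0517,.031])-.021*d
print(r.state()["qpos"].round(2),tool()[0],r.state()["force"])
plan(g,10.1,-30)
E
```

```text
[-0.61  0.77  2.51  2.4   1.16 -1.69] [ 0.44695096 -0.06009625  0.05303667] [-0.20887134 -0.1527554  -0.67609668]
turn [ 0.1 -0.7  0.7] shift [-0.62 -0.02  3.34]
```

Call:
step_arm(
  deltas=[
    {"angular": [0,-0.7,0.7],"linear": [-0.3,0,1.6],"fingers": 9.3},
    {"angular": [0,0,0],"linear": [-0.3,0,1.7],"fingers": 9.3},
    {"angular": [0,0,0],"linear": [0,0,0],"fingers": 9.3},
    {"angular": [0,0,0],"linear": [0,0,0],"fingers": 5},
    {"angular": [0,0,0],"linear": [0,0,0],"fingers": 5},
    {"angular": [0,0,0],"linear": [0,0,0],"fingers": 5},
    {"angular": [0,0,0],"linear": [0,0,0],"fingers": 5},
  ],
)

```text
time_s: 15.35
tool_pos: [0.4697, -0.0561, 0.0289]
eef_rot: [-2.643, -0.226, -1.516]
force: [-1.1, -0.8, 1.8]
gripper_width: 0.0598
grip_force: 25.0
```

```bash
python3 - <<'E'
from h import *
p,M=tool(); d=Rt(10.1,-90)[:,0]; B=np.array([.493,-.0517,.031])-.036*d
print(r.state()["qpos"].round(2),p,r.state()["force"],(p-B)@d, "a",np.degrees(np.arcsin(M[2,2])))
g=np.array([.5305,.2515,0]); ps=10.7; e=Rt(ps,-90)
# waypoint: lift then to above carton; tumbler target y_carton -52
yd=-e[:,1]
t=g-.052*yd; print("target",t)
plan([p[0],p[1],.22],ps,-120); plan([*t[:2],.25],ps,-120)
E
```

```text
[-0.54  0.83  2.45  2.47  1.14 -1.66] [ 0.46967537 -0.056108    0.02894679] [-1.10658298 -0.79842809  1.80049896] 0.012263808670134716 a -30.300188525834297
target [0.54015466 0.20040413 0.        ]
turn [  0.2 -89.7  -1. ] shift [ -9.55   0.   -16.55]
turn [  0.2 -89.7  -1. ] shift [ -0.93 -23.9  -24.99]
```

Call:
step_arm(
  deltas=[
    {"angular": [0,0,0],"linear": [4.1,0,-2.4],"fingers": 5},
    {"angular": [0,0,0],"linear": [4.1,0,-2.4],"fingers": 5},
    {"angular": [0,0,0],"linear": [4.1,0,-2.4],"fingers": 5},
    {"angular": [0,0,0],"linear": [4.1,0,-2.4],"fingers": 5},
    {"angular": [0,-7,0],"linear": [0,0,0],"fingers": 5},
    {"angular": [0,-7,0],"linear": [0,0,0],"fingers": 5},
    {"angular": [0,-7,0],"linear": [0,0,0],"fingers": 5},
    {"angular": [0,-7,0],"linear": [0,0,0],"fingers": 5},
  ],
)

```text
time_s: 16.35
tool_pos: [0.4681, -0.049, 0.2161]
eef_rot: [-2.872, -0.264, -1.006]
force: [-1.2, 0.1, -1.6]
gripper_width: 0.0598
grip_force: 25.0
```

Call:
step_arm(
  deltas=[
    {"angular": [0,-7,0],"linear": [0,0,0],"fingers": 5},
    {"angular": [0,-7,0],"linear": [0,0,0],"fingers": 5},
    {"angular": [0,-7,0],"linear": [0,0,0],"fingers": 5},
    {"angular": [0,-7,0],"linear": [0,0,0],"fingers": 5},
    {"angular": [0,-7,0],"linear": [0,0,0],"fingers": 5},
    {"angular": [0,-7,0],"linear": [0,0,0],"fingers": 5},
    {"angular": [0,0,0],"linear": [0,0,0],"fingers": 5},
  ],
)

```text
time_s: 17.23
tool_pos: [0.4693, -0.0467, 0.2154]
eef_rot: [-3.096, -0.31, 0.03]
force: [-0.4, -0.1, -1.1]
gripper_width: 0.0601
grip_force: 25.0
```

```bash
python3 - <<'E'
from h import *
print(r.state()["qpos"].round(2),tool()[0],r.state()["gripper_width"])
plan([.5402,.2004,.25],10.7,-120.3)
E
```

```text
[-0.21  0.24  1.85  0.03  1.07  1.15] [ 0.46933326 -0.04673649  0.21542248] 0.06005726678645856
turn [ -1.6 -29.4   1.2] shift [  8.23 -22.97  -8.81]
```

Call:
step_arm(
  deltas=[
    {"angular": [-0.4,-7.3,0.3],"linear": [0,0,0],"fingers": 5},
    {"angular": [-0.4,-7.3,0.3],"linear": [0,0,0],"fingers": 5},
    {"angular": [-0.4,-7.3,0.3],"linear": [0,0,0],"fingers": 5},
    {"angular": [-0.4,-7.3,0.3],"linear": [0,0,-4],"fingers": 5},
    {"angular": [0,0,0],"linear": [2,-5.75,-1.2],"fingers": 5},
    {"angular": [0,0,0],"linear": [2,-5.75,-1.2],"fingers": 5},
    {"angular": [0,0,0],"linear": [2,-5.75,-1.2],"fingers": 5},
    {"angular": [0,0,0],"linear": [2,-5.75,-1.2],"fingers": 5},
  ],
)

```text
time_s: 18.23
tool_pos: [0.5332, 0.2006, 0.2538]
eef_rot: [2.978, 0.277, -0.798]
force: [2.0, -0.3, -1.1]
gripper_width: 0.0597
grip_force: 25.0
```

```bash
python3 - <<'E'
from h import *
print(r.state()["qpos"].round(2),tool()[0],r.state()["gripper_width"])
plan([.5402,.2004,.15],10.7,-120.3)
im=eyes.capture("scene");cv2.imwrite("pics/s2.png",cv2.resize(im[60:260,240:460],None,fx=2.5,fy=2.5))
E
```

```text
[0.26 0.64 1.23 0.04 1.79 1.64] [0.53322502 0.20056781 0.2537855 ] 0.059719268480354554
turn [-0.1 -0.3 -0. ] shift [5.83 0.15 8.62]
```

View pics/s2.png

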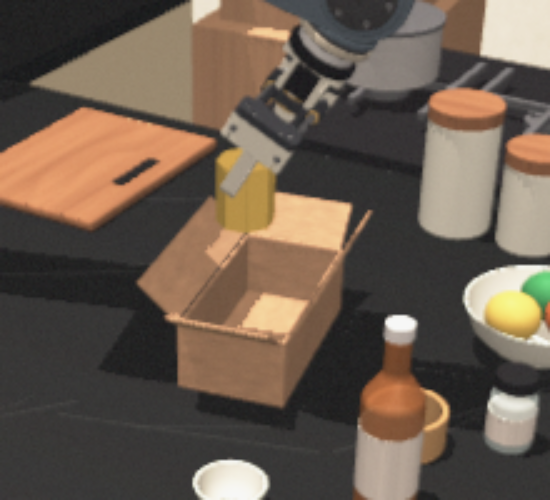

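```bash
python3 - <<'E'
from h import *
s=plan([.5284,.1982,.16],10.7,-120.3);plan([.5284,.1982,.068],10.7,-120.3,s)
E
```

```text
turn [-0.1 -0.3  0.2] shift [4.16 0.76 8.38]
turn [0. 0. 0.] shift [4.64 0.   7.94]
```

Call:
step_arm(
  deltas=[
    {"angular": [0,0,0],"linear": [2.1,0.38,4.2],"fingers": 5},
    {"angular": [0,0,0],"linear": [2.1,0.38,4.2],"fingers": 5},
    {"angular": [0,0,0],"linear": [1.55,0,2.65],"fingers": 5},
    {"angular": [0,0,0],"linear": [1.55,0,2.65],"fingers": 5},
    {"angular": [0,0,0],"linear": [1.0,0,1.7],"fingers": 5},
    {"angular": [0,0,0],"linear": [0.5,0,0.9],"fingers": 5},
    {"angular": [0,0,0],"linear": [0,0,0],"fingers": 5},
  ],
)

```text
time_s: 19.15
tool_pos: [0.5293, 0.1901, 0.069]
eef_rot: [2.975, 0.277, -0.8]
force: [-0.2, -0.4, -1.1]
gripper_width: 0.0597
grip_force: 25.0
```

```bash
python3 - <<'E'
from h import *
print(r.state()["force"],tool()[0]);plan([.5284,.1982,.0645],10.7,-120.3)
E
```

```text
[-0.21775771 -0.36872885 -1.10178408] [0.52929067 0.19010329 0.06895842]
turn [-0.  -0.2 -0.1] shift [ 0.28 -0.81  0.35]
```

Call:
step_arm(
  deltas=[
    {"angular": [0,0,0],"linear": [0.1,-0.8,0.1],"fingers": 5},
    {"angular": [0,0,0],"linear": [0.2,0,0.3],"fingers": 5},
    {"angular": [0,0,0],"linear": [0,0,0],"fingers": 5},
  ],
)

```text
time_s: 19.52
tool_pos: [0.5287, 0.1986, 0.0645]
eef_rot: [2.975, 0.277, -0.799]
force: [0.6, 2.0, 1.8]
gripper_width: 0.0599
grip_force: 25.0
```

```bash
python3 - <<'E'
from h import *
print(r.state()["force"],tool()[0]);plan([.5284,.1982,.0645],10.7,-120.3)
E
```

```text
[0.59208734 1.98715452 1.82071637] [0.52869408 0.19858812 0.06448643]
turn [-0.  -0.2 -0.1] shift [-0.03  0.03  0.02]
```

Call:
step_arm(
  deltas=[
    {"angular": [0,0,0],"linear": [0,0,0],"fingers": 7},
    {"angular": [0,0,0],"linear": [0,0,0],"fingers": 7},
    {"angular": [0,0,0],"linear": [0,0,0],"fingers": 7},
    {"angular": [0,0,0],"linear": [0,0,-2],"fingers": 7},
    {"angular": [0,0,0],"linear": [0,0,-4],"fingers": 7},
    {"angular": [0,0,0],"linear": [0,0,-6],"fingers": 7},
    {"angular": [0,0,0],"linear": [0,0,-6],"fingers": 9.3},
  ],
)

```text
time_s: 20.4
tool_pos: [0.6177, 0.2149, 0.2215]
eef_rot: [2.974, 0.276, -0.8]
force: [0.8, -0.5, 0.1]
gripper_width: 0.0764
grip_force: 0.0
```

```bash
python3 - <<'E'
from h import *
print(r.state()["force"],tool()[0])
im=eyes.capture("top");cv2.imwrite("pics/t2.png",im)
c=cam("top")
for b in blobs(im,"g")+blobs(im,"y"): print(b.mean(0).round(),len(b),cast(c,b.mean(0),.045).round(3))
E
```

```text
[ 0.84590291 -0.46282032  0.09012628] [0.61770719 0.21492536 0.22145715]
[405. 224.] 93 [[ 0.64  -0.236  0.045]]
[406. 184.] 61 [[ 0.735 -0.242  0.045]]
[215. 274.] 75 [[0.532 0.204 0.045]]
```

View pics/t2.png

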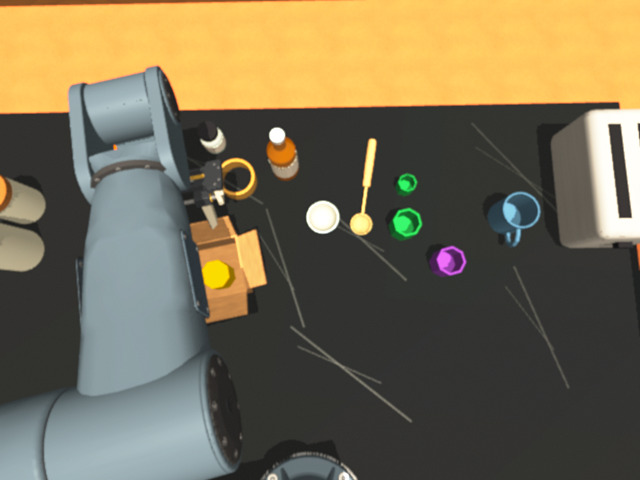

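Call:
step_arm(
  deltas=[
    {"angular": [0,10,0],"linear": [0,0,0],"fingers": 9.3},
    {"angular": [0,10,0],"linear": [0,0,0],"fingers": 9.3},
    {"angular": [0,10,0],"linear": [0,0,0],"fingers": 9.3},
    {"angular": [0,0,0],"linear": [-2.2,5.5,-0.3],"fingers": 9.3},
    {"angular": [0,0,0],"linear": [-2.2,5.5,-0.3],"fingers": 9.3},
    {"angular": [0,0,0],"linear": [-2.2,5.5,-0.3],"fingers": 9.3},
    {"angular": [0,0,0],"linear": [-2.2,5.5,-0.3],"fingers": 9.3},
    {"angular": [0,0,0],"linear": [-2.2,5.5,-0.3],"fingers": 9.3},
  ],
)

```text
time_s: 21.45
tool_pos: [0.5591, -0.0774, 0.2354]
eef_rot: [3.127, 0.291, -0.003]
force: [1.5, -0.6, 0.4]
gripper_width: 0.0932
grip_force: 0.0
```

```bash
python3 - <<'E'
from h import *
print(r.state()["qpos"].round(2),tool()[0])
plan([.571,-.249,.24],10.7,-90)
E
```

```text
[-0.22  0.38  1.61 -0.    1.15  1.17] [ 0.55910327 -0.07743457  0.23539567]
turn [ 0.1  0.1 -0.1] shift [-2.02 17.08 -0.46]
```

Call:
step_arm(
  deltas=[
    {"angular": [0,0,0],"linear": [-0.5,4.3,0],"fingers": 9.3},
    {"angular": [0,0,0],"linear": [-0.5,4.3,0],"fingers": 9.3},
    {"angular": [0,0,0],"linear": [-0.5,4.3,0],"fingers": 9.3},
    {"angular": [0,0,0],"linear": [-0.5,4.2,0],"fingers": 9.3},
    {"angular": [0,0,0],"linear": [0,0,0],"fingers": 9.3},
  ],
)

```text
time_s: 22.08
tool_pos: [0.5713, -0.2497, 0.2349]
eef_rot: [3.127, 0.286, -0.004]
force: [-0.5, 0.8, 0.2]
gripper_width: 0.0929
grip_force: 0.0
```

```bash
python3 - <<'E'
from h import *
print(r.state()["qpos"].round(2),tool()[0])
tumbler("g",name="wg"); tumbler("p")
E
```

```text
[-0.49  0.49  1.45 -0.    1.21  0.9 ] [ 0.57130703 -0.2497396   0.23494047]
g px [318. 145.] xy 0.6395 -0.2352 wh 61.2 61.1 yaw mod45 10.5
g px [347.  38.] xy 0.7285 -0.2427 wh 38.9 45.4 yaw mod45 22.7
p px [394. 250.] xy 0.555 -0.3214 wh 79.5 62.9 yaw mod45 14.7
```

View pics/wg.png

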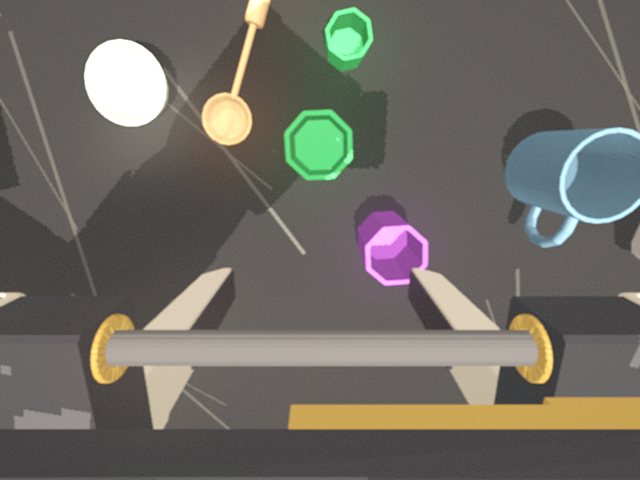

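```bash
python3 - <<'E'
from h import *
ps=10.5; g=np.array([.6395,-.2352,.050]); zt=Rt(ps,-60)[:,2]
s=plan(g-.09*zt,ps,-60); plan(g,ps,-60,s)
E
```

```text
turn [-0.  30.1  0.1] shift [-3.27  0.06 10.49]
turn [0. 0. 0.] shift [-0. -0.  9.]
```

Call:
step_arm(
  deltas=[
    {"angular": [0,10,0],"linear": [0,0,0],"fingers": 8},
    {"angular": [0,10,0],"linear": [0,0,0],"fingers": 8},
    {"angular": [0,10,0],"linear": [0,0,0],"fingers": 7.6},
    {"angular": [0,0,0],"linear": [-1.65,0,5.2],"fingers": 7.6},
    {"angular": [0,0,0],"linear": [-1.65,0,5.2],"fingers": 7.6},
    {"angular": [0,0,0],"linear": [0,0,2],"fingers": 7.6},
    {"angular": [0,0,0],"linear": [0,0,0],"fingers": 7.6},
  ],
)

```text
time_s: 23.05
tool_pos: [0.6042, -0.2396, 0.1103]
eef_rot: [-2.976, -0.279, -0.792]
force: [-0.8, 0.3, 0.4]
gripper_width: 0.0758
grip_force: 0.0
```

```bash
python3 - <<'E'
from h import *
print(r.state()["qpos"].round(2),tool()[0])
plan([.6395,-.2352,.05],10.5,-60)
tumbler("g",name="wg2")
E
```

```text
[-0.59  0.56  1.79  0.75  0.54  0.19] [ 0.60421017 -0.23964562  0.11028376]
turn [-0.2  0.2  0.2] shift [0.06 0.21 7.  ]
g px [325. 247.] xy 0.6393 -0.2351 wh 61.3 62.8 yaw mod45 12.9
g px [357. 141.] xy 0.7143 -0.2457 wh 56.4 38.5 yaw mod45 7.6
```

Aligned; advance and grip.

Call:
step_arm(
  deltas=[
    {"angular": [0,0,0],"linear": [0.06,0.21,2.5],"fingers": 7.6},
    {"angular": [0,0,0],"linear": [0,0,2.5],"fingers": 7.6},
    {"angular": [0,0,0],"linear": [0,0,2],"fingers": 7.6},
    {"angular": [0,0,0],"linear": [0,0,0],"fingers": 7.6},
    {"angular": [0,0,0],"linear": [0,0,0],"fingers": 5},
    {"angular": [0,0,0],"linear": [0,0,0],"fingers": 5},
    {"angular": [0,0,0],"linear": [0,0,0],"fingers": 5},
    {"angular": [0,0,0],"linear": [0,0,0],"fingers": 5},
  ],
)

```text
time_s: 24.1
tool_pos: [0.6397, -0.2372, 0.0524]
eef_rot: [-2.978, -0.278, -0.797]
force: [-4.3, 1.4, 8.2]
gripper_width: 0.0596
grip_force: 25.0
```

```bash
python3 - <<'E'
from h import *
s=r.state(); p,M=tool(); print(s["qpos"].round(2),p,s["gripper_width"],s["grip_force"],s["force"])
plan([.6395,-.2352,.05],10.5,-60)
c=plan([p[0],p[1],.16],10.5,-60); plan([.50,-.05,.16],10.5,-60,c)
E
```

```text
[-0.55  0.7   1.72  0.84  0.46  0.11] [ 0.63969403 -0.23719201  0.0523807 ] 0.05956209723799694 25.00013530254364 [-4.32158007  1.42734435  8.17410905]
turn [0.  0.  0.2] shift [-0.1  -0.2   0.21]
turn [0.  0.  0.2] shift [ 5.38  0.   -9.32]
turn [0. 0. 0.] shift [ -8.94 -20.95  -5.16]
```

Call:
step_arm(
  deltas=[
    {"angular": [0,0,0],"linear": [1.8,0,-3.1],"fingers": 5},
    {"angular": [0,0,0],"linear": [1.8,0,-3.1],"fingers": 5},
    {"angular": [0,0,0],"linear": [1.8,0,-3.1],"fingers": 5},
    {"angular": [0,0,0],"linear": [-2.25,-5.25,-1.3],"fingers": 5},
    {"angular": [0,0,0],"linear": [-2.25,-5.25,-1.3],"fingers": 5},
    {"angular": [0,0,0],"linear": [-2.25,-5.25,-1.3],"fingers": 5},
    {"angular": [0,0,0],"linear": [-2.25,-5.25,-1.3],"fingers": 5},
  ],
)

```text
time_s: 24.98
tool_pos: [0.4975, -0.0485, 0.1589]
eef_rot: [-2.978, -0.277, -0.796]
force: [1.1, 0.5, -0.5]
gripper_width: 0.06
grip_force: 25.0
```

Call:
step_arm(
  deltas=[
    {"angular": [0,-7.5,0],"linear": [0,0,0],"fingers": 5},
    {"angular": [0,-7.5,0],"linear": [0,0,0],"fingers": 5},
    {"angular": [0,-7.5,0],"linear": [0,0,0],"fingers": 5},
    {"angular": [0,-7.5,0],"linear": [0,0,0],"fingers": 5},
    {"angular": [0,-7.5,0],"linear": [0,0,0],"fingers": 5},
    {"angular": [0,-7.5,0],"linear": [0,0,0],"fingers": 5},
    {"angular": [0,0,0],"linear": [0,0,0],"fingers": 5},
  ],
)

```text
time_s: 25.85
tool_pos: [0.5002, -0.0471, 0.1581]
eef_rot: [3.092, 0.298, -0.353]
force: [-0.2, -0.2, -2.1]
gripper_width: 0.0597
grip_force: 25.0
```

```bash
python3 - <<'E'
from h import *
s=r.state(); p,M=tool(); print(s["qpos"].round(2),p,s["gripper_width"],s["grip_force"],s["force"])
plan([.50,-.05,.12],10.5,-150)
E
```

```text
[-0.15  0.47  1.71 -0.08  1.19  1.26] [ 0.50024255 -0.04713088  0.15810285] 0.0597159620412663 24.998405277729034 [-0.17800932 -0.17144187 -2.10977899]
turn [ -0.  -47.    0.6] shift [3.26 0.28 1.97]
```

Call:
step_arm(
  deltas=[
    {"angular": [0,-7.8,0],"linear": [0,0,0],"fingers": 5},
    {"angular": [0,-7.8,0],"linear": [0,0,0],"fingers": 5},
    {"angular": [0,-7.8,0.6],"linear": [0,0,0],"fingers": 5},
    {"angular": [0,-7.8,0],"linear": [0,0,0],"fingers": 5},
    {"angular": [0,-7.8,0],"linear": [0,0,0],"fingers": 5},
    {"angular": [0,-7.8,0],"linear": [0,0,0],"fingers": 5},
    {"angular": [0,0,0],"linear": [3.3,0.3,2],"fingers": 5},
    {"angular": [0,0,0],"linear": [3.3,0,1.9],"fingers": 5},
  ],
)

```text
time_s: 26.85
tool_pos: [0.4993, -0.0506, 0.0805]
eef_rot: [2.641, 0.242, -1.513]
force: [-0.1, -0.0, -1.3]
gripper_width: 0.06
grip_force: 25.0
```

```bash
python3 - <<'E'
from h import *
s=r.state(); p,M=tool(); print(s["qpos"].round(2),p,s["gripper_width"],s["force"])
plan([.50,-.05,.0325],10.5,-150)
E
```

```text
[-0.08  1.    1.27 -0.24  1.89  1.36] [ 0.49925366 -0.05064867  0.08051861] 0.060007158338509226 [-0.06289604 -0.04262172 -1.34444393]
turn [-0.1 -0.4  0.1] shift [ 4.2  -0.05  2.33]
```

Call:
step_arm(
  deltas=[
    {"angular": [0,-0.4,0],"linear": [1.6,0,0.9],"fingers": 5},
    {"angular": [0,0,0],"linear": [1.6,0,0.9],"fingers": 5},
    {"angular": [0,0,0],"linear": [1.0,0,0.5],"fingers": 5},
    {"angular": [0,0,0],"linear": [0,0,0],"fingers": 5},
  ],
)

```text
time_s: 27.35
tool_pos: [0.5005, -0.05, 0.0337]
eef_rot: [2.631, 0.241, -1.526]
force: [-0.5, -0.5, -0.3]
gripper_width: 0.0599
grip_force: 25.0
```

Call:
step_arm(
  deltas=[
    {"angular": [0,0,0],"linear": [0.15,0,0.09],"fingers": 5},
    {"angular": [0,0,0],"linear": [0,0,0],"fingers": 5},
  ],
)

```text
time_s: 27.6
tool_pos: [0.5008, -0.0501, 0.0327]
eef_rot: [2.631, 0.241, -1.525]
force: [0.0, 0.4, -1.3]
gripper_width: 0.0599
grip_force: 25.0
```

Call:
step_arm(
  deltas=[
    {"angular": [0,0,0],"linear": [0.17,0,0.1],"fingers": 5},
    {"angular": [0,0,0],"linear": [0,0,0],"fingers": 5},
    {"angular": [0,0,0],"linear": [0,0,0],"fingers": 9.3},
    {"angular": [0,0,0],"linear": [0,0,0],"fingers": 9.3},
    {"angular": [0,0,0],"linear": [0,0,0],"fingers": 9.3},
    {"angular": [0,0,0],"linear": [-2,0,-3],"fingers": 9.3},
    {"angular": [0,0,0],"linear": [-4.3,0,-2.5],"fingers": 9.3},
    {"angular": [0,0,0],"linear": [-4.3,0,-2.5],"fingers": 9.3},
  ],
)

```text
time_s: 28.6
tool_pos: [0.5169, -0.0471, 0.1631]
eef_rot: [2.63, 0.241, -1.527]
force: [0.6, 0.6, 0.8]
gripper_width: 0.0931
grip_force: 0.0
```

Call:
step_arm(
  deltas=[
    {"angular": [0,10,0],"linear": [0,0,0],"fingers": 9.3},
    {"angular": [0,10,0],"linear": [0,0,0],"fingers": 9.3},
    {"angular": [0,10,0],"linear": [0,0,0],"fingers": 9.3},
    {"angular": [0,10,0],"linear": [0,0,0],"fingers": 9.3},
    {"angular": [0,10,0],"linear": [0,0,0],"fingers": 9.3},
    {"angular": [0,10,0],"linear": [0,0,0],"fingers": 9.3},
  ],
)

```text
time_s: 29.35
tool_pos: [0.5173, -0.0472, 0.1625]
eef_rot: [-3.128, -0.286, -0.004]
force: [0.9, 0.0, -0.8]
gripper_width: 0.0928
grip_force: 0.0
```

```bash
python3 - <<'E'
from h import *
s=r.state(); print(s["qpos"].round(2),s["tool_pos"],s["force"])
plan([.42,-.064,.235],10.5,-90)
tumbler("g",z=.05)
E
```

```text
[-0.18  0.39  1.8   0.    0.95  1.21] [ 0.51725044 -0.04721466  0.16253593] [ 0.87804236  0.03013194 -0.82670624]
turn [ 0.  -0.1 -0.1] shift [-9.87 -0.12 -7.25]
g px [320. 267.] xy 0.4886 -0.0524 wh 94.1 60.1 yaw mod45 9.9
g px [611.  12.] xy 0.7079 -0.2153 wh 18.8 40.4 yaw mod45 10.4
```

Call:
step_arm(
  deltas=[
    {"angular": [0,0,0],"linear": [-3.3,0,-2.4],"fingers": 9.3},
    {"angular": [0,0,0],"linear": [-3.3,0,-2.4],"fingers": 9.3},
    {"angular": [0,0,0],"linear": [-3.3,0,-2.4],"fingers": 9.3},
    {"angular": [0,0,0],"linear": [0,0,0],"fingers": 9.3},
  ],
)

```text
time_s: 29.9
tool_pos: [0.4195, -0.0654, 0.2359]
eef_rot: [3.128, 0.285, -0.006]
force: [0.7, 0.3, 0.0]
gripper_width: 0.0935
grip_force: 0.0
```

```bash
python3 - <<'E'
from h import *
print(tool()[0]); tumbler("g",z=.05,name="wg3")
E
```

```text
[ 0.41947008 -0.0654478   0.23591174]
g px [320. 148.] xy 0.4841 -0.0531 wh 75.2 60.7 yaw mod45 10.0
```

Call:
step_arm(
  deltas=[
    {"angular": [0,7.5,0],"linear": [0,0,0],"fingers": 9.3},
    {"angular": [0,7.5,0],"linear": [0,0,0],"fingers": 9.3},
    {"angular": [0,7.5,0],"linear": [0,0,0],"fingers": 9.3},
    {"angular": [0,7.5,0],"linear": [0,0,0],"fingers": 9.3},
    {"angular": [0,7.5,0],"linear": [0,0,0],"fingers": 9.3},
    {"angular": [0,7.5,0],"linear": [0,0,0],"fingers": 9.3},
    {"angular": [0,7.5,0],"linear": [0,0,0],"fingers": 9.3},
    {"angular": [0,7.5,0],"linear": [0,0,0],"fingers": 9.3},
  ],
)

```text
time_s: 30.95
tool_pos: [0.4204, -0.0591, 0.2319]
eef_rot: [-2.708, -0.26, -1.338]
force: [-0.8, 1.0, 0.2]
gripper_width: 0.0928
grip_force: 0.0
```

```bash
python3 - <<'E'
from h import *
d=Rt(10.1,-90)[:,0]; g=np.array([.4841,-.0531,.031])-.022*d
print(r.state()["qpos"].round(2),tool()[0],g)
s=plan(g+[0,0,.09],10.1,-30); plan(g,10.1,-30,s)
E
```

```text
[-0.64 -0.04  2.46  1.56  0.65 -0.57] [ 0.42035665 -0.05906294  0.23191317] [ 0.46244093 -0.05695807  0.031     ]
turn [-2.   7.3 -0.3] shift [-7.52  0.53  9.17]
turn [0. 0. 0.] shift [-7.79  0.    4.5 ]
```

Call:
step_arm(
  deltas=[
    {"angular": [-2,7.3,0],"linear": [0,0,0],"fingers": 9.3},
    {"angular": [0,0,0],"linear": [-2.5,0.2,3],"fingers": 9.3},
    {"angular": [0,0,0],"linear": [-2.5,0.2,3.1],"fingers": 9.3},
    {"angular": [0,0,0],"linear": [-2.5,0.1,3.1],"fingers": 9.3},
    {"angular": [0,0,0],"linear": [-1.7,0,1],"fingers": 9.3},
    {"angular": [0,0,0],"linear": [0,0,0],"fingers": 9.3},
  ],
)

```text
time_s: 31.7
tool_pos: [0.4593, -0.0535, 0.0979]
eef_rot: [-2.645, -0.232, -1.482]
force: [0.2, -0.3, 0.3]
gripper_width: 0.0931
grip_force: 0.0
```

```bash
python3 - <<'E'
from h import *
d=Rt(10.1,-90)[:,0]; g=np.array([.4841,-.0531,.031])-.022*d
print(r.state()["qpos"].round(2),tool()[0],g)
plan(g,10.1,-30)
E
```

```text
[-0.56  0.55  2.5   2.35  0.96 -1.48] [ 0.45927855 -0.05347324  0.09790291] [ 0.46244093 -0.05695807  0.031     ]
turn [-0.7  1.4 -0.5] shift [-5.67  0.4   3.56]
```

Call:
step_arm(
  deltas=[
    {"angular": [-0.7,1.4,-0.5],"linear": [0,0.4,0],"fingers": 9.3},
    {"angular": [0,0,0],"linear": [-1.9,0,1.2],"fingers": 9.3},
    {"angular": [0,0,0],"linear": [-1.9,0,1.2],"fingers": 9.3},
    {"angular": [0,0,0],"linear": [-1.4,0,0.8],"fingers": 9.3},
    {"angular": [0,0,0],"linear": [0,0,0],"fingers": 9.3},
  ],
)

```text
time_s: 32.33
tool_pos: [0.4622, -0.0578, 0.0388]
eef_rot: [-2.636, -0.235, -1.527]
force: [-0.2, 0.1, 0.0]
gripper_width: 0.093
grip_force: 0.0
```

```bash
python3 - <<'E'
from h import *
d=Rt(10.1,-90)[:,0]; g=np.array([.4841,-.0531,.031])-.022*d
print(r.state()["qpos"].round(2),tool()[0],g)
plan(g,10.1,-30)
E
```

```text
[-0.57  0.8   2.47  2.44  1.15 -1.67] [ 0.46221129 -0.05783039  0.03879766] [ 0.46244093 -0.05695807  0.031     ]
turn [ 0.1 -0.1  0.1] shift [-0.66 -0.08  0.42]
```

Call:
step_arm(
  deltas=[
    {"angular": [0,0,0],"linear": [-0.65,-0.08,0.4],"fingers": 9.3},
    {"angular": [0,0,0],"linear": [0,0,0],"fingers": 9.3},
    {"angular": [0,0,0],"linear": [0,0,0],"fingers": 5},
    {"angular": [0,0,0],"linear": [0,0,0],"fingers": 5},
    {"angular": [0,0,0],"linear": [0,0,0],"fingers": 5},
    {"angular": [0,0,0],"linear": [0,0,0],"fingers": 5},
  ],
)

```text
time_s: 33.08
tool_pos: [0.462, -0.0571, 0.0315]
eef_rot: [-2.637, -0.236, -1.528]
force: [-0.3, 0.9, 1.1]
gripper_width: 0.0598
grip_force: 25.0
```

```bash
python3 - <<'E'
from h import *
s=r.state();p,M=tool(); d=Rt(10.1,-90)[:,0]; B=np.array([.4841,-.0531,.031])-.036*d
print(p,s["force"],s["gripper_width"],(p-B)@d,"a",np.degrees(np.arcsin(M[2,2])))
E
```

```text
[ 0.4620251  -0.05709634  0.03148756] [-0.34914938  0.90193313  1.0573249 ] 0.05981643039099428 0.013566363656753105 a -29.82798971945586
```

Call:
step_arm(
  deltas=[
    {"angular": [0,0,0],"linear": [4.1,0,-2.4],"fingers": 5},
    {"angular": [0,0,0],"linear": [4.1,0,-2.4],"fingers": 5},
    {"angular": [0,0,0],"linear": [4.1,0,-2.4],"fingers": 5},
    {"angular": [0,0,0],"linear": [4.1,0,-2.4],"fingers": 5},
    {"angular": [0,-7,0],"linear": [0,0,0],"fingers": 5},
    {"angular": [0,-7,0],"linear": [0,0,0],"fingers": 5},
    {"angular": [0,-7,0],"linear": [0,0,0],"fingers": 5},
    {"angular": [0,-7,0],"linear": [0,0,0],"fingers": 5},
  ],
)

```text
time_s: 34.08
tool_pos: [0.4587, -0.0498, 0.2187]
eef_rot: [-2.876, -0.273, -1.009]
force: [0.5, 1.6, -1.2]
gripper_width: 0.0602
grip_force: 25.0
```

Call:
step_arm(
  deltas=[
    {"angular": [0,-7,0],"linear": [0,0,0],"fingers": 5},
    {"angular": [0,-7,0],"linear": [0,0,0],"fingers": 5},
    {"angular": [0,-7,0],"linear": [0,0,0],"fingers": 5},
    {"angular": [0,-7,0],"linear": [0,0,0],"fingers": 5},
    {"angular": [0,-7,0],"linear": [0,0,0],"fingers": 5},
    {"angular": [0,-7,0],"linear": [0,0,0],"fingers": 5},
    {"angular": [0,0,0],"linear": [0,0,0],"fingers": 5},
  ],
)

```text
time_s: 34.95
tool_pos: [0.4598, -0.0477, 0.218]
eef_rot: [-3.103, -0.315, 0.031]
force: [-0.1, 0.1, -1.5]
gripper_width: 0.06
grip_force: 25.0
```

```bash
python3 - <<'E'
from h import *
s=r.state();print(s["qpos"].round(2),tool()[0],s["gripper_width"],s["force"])
e=Rt(10.7,-90); t=np.array([.5305,.2515,0])+.055*-e[:,1]-.012*e[:,0]; print(t)
plan([*t[:2],.26],10.7,-119.8)
E
```

```text
[-0.21  0.22  1.87  0.02  1.07  1.15] [ 0.45983769 -0.04769562  0.217968  ] 0.06001971479300448 [-0.13772099  0.14439651 -1.52713869]
[ 5.08496983e-01  3.03315704e-01 -7.34788079e-19]
turn [ -1.2 -28.8   1.2] shift [  7.72 -33.59  -9.26]
```

Call:
step_arm(
  deltas=[
    {"angular": [-0.3,-7.2,0.3],"linear": [0,0,0],"fingers": 5},
    {"angular": [-0.3,-7.2,0.3],"linear": [0,0,0],"fingers": 5},
    {"angular": [-0.3,-7.2,0.3],"linear": [0,0,-3],"fingers": 5},
    {"angular": [-0.3,-7.2,0.3],"linear": [0,0,-4],"fingers": 5},
    {"angular": [0,0,0],"linear": [1.5,-5.6,-0.5],"fingers": 5},
    {"angular": [0,0,0],"linear": [1.5,-5.6,-0.5],"fingers": 5},
    {"angular": [0,0,0],"linear": [1.5,-5.6,-0.5],"fingers": 5},
    {"angular": [0,0,0],"linear": [1.5,-5.6,-0.5],"fingers": 5},
  ],
)

```text
time_s: 35.95
tool_pos: [0.5013, 0.189, 0.2712]
eef_rot: [2.98, 0.279, -0.79]
force: [0.2, -0.8, -2.4]
gripper_width: 0.0599
grip_force: 25.0
```

Call:
step_arm(
  deltas=[
    {"angular": [0,0,0],"linear": [0.8,-5.6,-0.2],"fingers": 5},
    {"angular": [0,0,0],"linear": [0.8,-5.6,-0.2],"fingers": 5},
    {"angular": [0,0,0],"linear": [0,0,0],"fingers": 5},
  ],
)

```text
time_s: 36.33
tool_pos: [0.4954, 0.3031, 0.2661]
eef_rot: [2.978, 0.285, -0.791]
force: [0.1, -0.9, -1.2]
gripper_width: 0.0599
grip_force: 25.0
```

```bash
python3 - <<'E'
from h import *
s=r.state();print(s["qpos"].round(2),tool()[0],s["gripper_width"],s["force"])
e=Rt(10.7,-90); t=np.array([.5305,.2515,0])+.055*-e[:,1]-.012*e[:,0]; print(t)
s=plan([*t[:2],.16],10.7,-119.8);plan([*t[:2],.07],10.7,-119.8,s)
im=eyes.capture("scene");cv2.imwrite("pics/s3.png",cv2.resize(im[60:260,240:460],None,fx=2.5,fy=2.5))
E
```

```text
[0.42 0.64 1.2  0.12 1.8  1.8 ] [0.49544532 0.30311031 0.26606455] 0.059855262166903116 [ 0.09712138 -0.94545535 -1.15542148]
[ 5.08496983e-01  3.03315704e-01 -7.34788079e-19]
turn [ 0.  -0.   0.2] shift [6.39 0.22 8.56]
turn [0. 0. 0.] shift [4.47 0.   7.81]
```

View pics/s3.png

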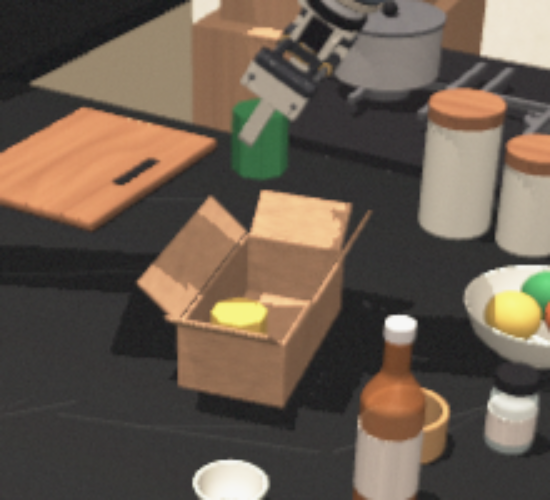

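Call:
step_arm(
  deltas=[
    {"angular": [0,0,0],"linear": [3.2,0.1,4.3],"fingers": 5},
    {"angular": [0,0,0],"linear": [3.2,0.1,4.3],"fingers": 5},
    {"angular": [0,0,0],"linear": [0,0,0],"fingers": 5},
    {"angular": [0,0,0],"linear": [1.5,0,2.6],"fingers": 5},
    {"angular": [0,0,0],"linear": [1.5,0,2.6],"fingers": 5},
    {"angular": [0,0,0],"linear": [1,0,1.8],"fingers": 5},
    {"angular": [0,0,0],"linear": [0.3,0,0.5],"fingers": 5},
    {"angular": [0,0,0],"linear": [0,0,0],"fingers": 5},
  ],
)

```text
time_s: 37.38
tool_pos: [0.5101, 0.3006, 0.0752]
eef_rot: [2.977, 0.278, -0.791]
force: [-0.4, -0.2, -1.6]
gripper_width: 0.0596
grip_force: 25.0
```

```bash
python3 - <<'E'
from h import *
print(r.state()["force"],tool()[0]);plan([.5085,.3033,.0630],10.7,-119.8)
E
```

```text
[-0.42564598 -0.20870837 -1.64365612] [0.51008947 0.30063572 0.07518919]
turn [ 0.  -0.1 -0. ] shift [ 0.51 -0.29  1.11]
```

Call:
step_arm(
  deltas=[
    {"angular": [0,0,0],"linear": [0.3,-0.3,0.6],"fingers": 5},
    {"angular": [0,0,0],"linear": [0.2,0,0.45],"fingers": 5},
    {"angular": [0,0,0],"linear": [0,0,0],"fingers": 5},
  ],
)

```text
time_s: 37.75
tool_pos: [0.5084, 0.3037, 0.0629]
eef_rot: [2.977, 0.278, -0.791]
force: [0.9, 0.8, 0.8]
gripper_width: 0.06
grip_force: 25.0
```

Call:
step_arm(
  deltas=[
    {"angular": [0,0,0],"linear": [0.05,0,0.1],"fingers": 5},
    {"angular": [0,0,0],"linear": [0,0,0],"fingers": 5},
  ],
)

```text
time_s: 38.0
tool_pos: [0.5084, 0.3037, 0.0628]
eef_rot: [2.977, 0.278, -0.792]
force: [-0.4, 0.7, 9.8]
gripper_width: 0.0599
grip_force: 25.0
```

Call:
step_arm(
  deltas=[
    {"angular": [0,0,0],"linear": [0,0,0],"fingers": 7},
    {"angular": [0,0,0],"linear": [0,0,0],"fingers": 7},
    {"angular": [0,0,0],"linear": [0,0,0],"fingers": 7},
    {"angular": [0,0,0],"linear": [0,0,-2],"fingers": 7},
    {"angular": [0,0,0],"linear": [0,0,-4],"fingers": 7},
    {"angular": [0,0,0],"linear": [0,0,-6],"fingers": 7},
    {"angular": [0,0,0],"linear": [-3,0,-6],"fingers": 0},
    {"angular": [0,0,0],"linear": [-3,0,-5],"fingers": 0},
  ],
)

```text
time_s: 39.0
tool_pos: [0.5692, 0.315, 0.2881]
eef_rot: [2.977, 0.278, -0.792]
force: [1.3, 0.5, 0.2]
gripper_width: 0.0545
grip_force: 0.0
```

Call:
step_arm(
  deltas=[
    {"angular": [0,10,0],"linear": [0,0,0],"fingers": 0},
    {"angular": [0,10,0],"linear": [0,0,0],"fingers": 0},
    {"angular": [0,9.8,0],"linear": [0,0,0],"fingers": 0},
    {"angular": [0,0,0],"linear": [-5,1.3,0],"fingers": 0},
    {"angular": [0,0,0],"linear": [-5,1.3,0],"fingers": 0},
    {"angular": [0,0,0],"linear": [-5,1.3,0],"fingers": 0},
    {"angular": [0,0,0],"linear": [-3,1.3,0],"fingers": 0},
    {"angular": [0,0,0],"linear": [0,0,0],"fingers": 0},
  ],
)

```text
time_s: 40.0
tool_pos: [0.4006, 0.23, 0.2869]
eef_rot: [3.127, 0.292, 0.001]
force: [0.5, 0.3, 0.5]
gripper_width: 0.0004
grip_force: 0.0
```

```bash
python3 - <<'E'
from h import *
print(r.state()["qpos"].round(2),tool()[0],cam("wrist")[1:])
im=eyes.capture("wrist");cv2.imwrite("pics/wc.png",im)
for col in "gy":
    b=blobs(im,col,300)
    for q in b[:2]: print(col,q.mean(0),cast(cam("wrist"),q.mean(0),.076))
E
```

```text
[ 0.42  0.13  1.8  -0.    1.21  1.81] [0.40060368 0.22995366 0.28685704] (array([0.47153164, 0.24283928, 0.43646844]), array([[ 1.85027209e-01,  9.48334227e-01,  2.57734603e-01],
       [-9.82733244e-01,  1.78403879e-01,  4.90655303e-02],
       [ 5.49668873e-04, -2.62362821e-01,  9.64969144e-01]]))
g [269.94652406  96.88235294] [[0.50744894 0.30205818 0.076     ]]
y [375.24324324  92.16756757] [[0.5312597  0.19931775 0.076     ]]
```

View pics/wc.png

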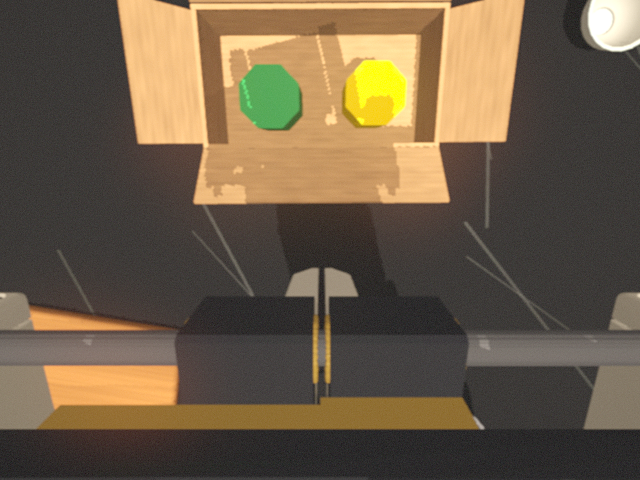

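```bash
python3 - <<'E'
from h import *
from scipy.optimize import brentq
c=cam("wrist")
q=np.array([[203,145],[443,145],[447,6],[193,6]]); P=cast(c,q,.086)[:,:2]; print(P.round(4).tolist(),P.mean(0))
print([np.linalg.norm(P[i]-P[(i+1)%4]).round(4) for i in range(4)])
s=P[0]-P[1]+P[3]-P[2]; psi=np.degrees(np.arctan2(s[1],s[0]))-90; print("psi",psi)
C=np.r_[P.mean(0),0]; E=Rt(psi,-90); ex=E[:,0]; ey=-E[:,1]
def flap(px,ax,h,z,L,nm):
    f=lambda t:(cast(c,px,z+L*np.sin(t))[0]-C)@ax-(h-L*np.cos(t))
    ts=np.linspace(1.2,2.7,60); v=[f(t) for t in ts]
    for i in range(59):
        if v[i]*v[i+1]<0: print(nm,brentq(f,ts[i],ts[i+1]))
flap([320,203],-ex,.064,.0875,.063,"near"); flap([127,75],ey,.119,.084,.06,"left"); flap([515,70],-ey,.119,.084,.06,"right")
E
```

```text
[[0.4491, 0.3603], [0.494, 0.122], [0.6131, 0.1526], [0.5702, 0.3808]] [0.53158893 0.25394441]
[np.float64(0.2424), np.float64(0.123), np.float64(0.2322), np.float64(0.1228)]
psi 10.662579656303876
near 2.477251847938561
right 2.4923059047611176
```

```bash
python3 - <<'E'
from h import *
p,M=tool(); C=np.array([.531,.2525,0]); E=Rt(10.7,-90)
print("xc,yc",(p-C)@E[:,0],-(p-C)@E[:,1], r.state()["force"])
plan(C+.225*-E[:,1]+[0,0,.117],10.7,-90)
E
```

```text
xc,yc -0.13109415153254128 0.002394022320025349 [-0.03204359 -0.92553358  0.50153803]
turn [ 0.1 -0.1 -0. ] shift [ 13.11 -22.26  16.99]
```

Call:
step_arm(
  deltas=[
    {"angular": [0,0,0],"linear": [2.6,-4.45,0],"fingers": 0},
    {"angular": [0,0,0],"linear": [2.6,-4.45,0],"fingers": 0},
    {"angular": [0,0,0],"linear": [2.6,-4.45,0],"fingers": 0},
    {"angular": [0,0,0],"linear": [2.6,-4.45,0],"fingers": 0},
    {"angular": [0,0,0],"linear": [2.6,-4.45,0],"fingers": 0},
    {"angular": [0,0,0],"linear": [0,0,5.6],"fingers": 0},
    {"angular": [0,0,0],"linear": [0,0,5.6],"fingers": 0},
    {"angular": [0,0,0],"linear": [0,0,5.6],"fingers": 0},
  ],
)

```text
time_s: 41.05
tool_pos: [0.4887, 0.4737, 0.1155]
eef_rot: [3.127, 0.293, -0.0]
force: [0.3, 0.9, -0.4]
gripper_width: -0.0
grip_force: 0.0
```

Call:
step_arm(
  deltas=[
    {"angular": [0,0,0],"linear": [0,2,0],"fingers": 0},
    {"angular": [0,0,0],"linear": [0,2,0],"fingers": 0},
    {"angular": [0,0,0],"linear": [0,2,0],"fingers": 0},
    {"angular": [0,0,0],"linear": [0,2,0],"fingers": 0},
    {"angular": [0,0,0],"linear": [0,2,0],"fingers": 0},
    {"angular": [0,0,0],"linear": [0,0,0],"fingers": 0},
  ],
)

```text
time_s: 41.8
tool_pos: [0.5073, 0.3734, 0.1186]
eef_rot: [3.127, 0.29, -0.0]
force: [-1.3, 0.6, -0.0]
gripper_width: 0.001
grip_force: 0.0
```

```bash
cat >> h.py <<'E'
C=np.array([.531,.2525,0]); E=Rt(10.7,-90)
def cc():
    p,_=tool(); print("xc %.4f yc %.4f z %.4f"%((p-C)@E[:,0],-(p-C)@E[:,1],p[2]),np.round(r.state()["force"],1))
E
python3 - <<'E'
from h import *
cc()
im=eyes.capture("scene");cv2.imwrite("pics/s4.png",cv2.resize(im[60:260,240:460],None,fx=2.5,fy=2.5))
E
```

```text
xc -0.0008 yc 0.1232 z 0.1186 [-1.3  0.6 -0. ]
```

View pics/s4.png

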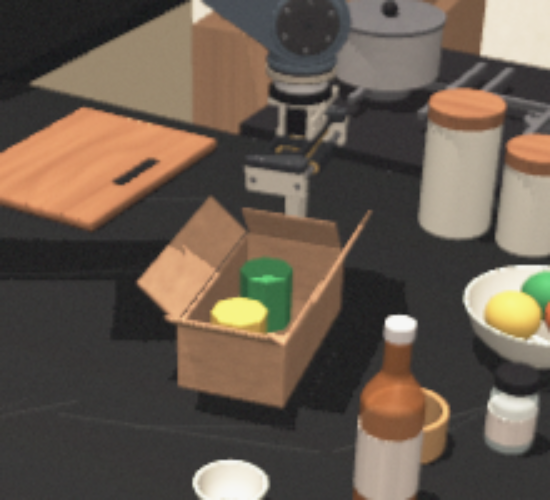

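Call:
step_arm(
  deltas=[
    {"angular": [0,0,0],"linear": [0,2,0],"fingers": 0},
    {"angular": [0,0,0],"linear": [0,1.5,0],"fingers": 0},
    {"angular": [0,0,0],"linear": [0,1.3,0],"fingers": 0},
    {"angular": [0,0,0],"linear": [0,0,0.6],"fingers": 0},
    {"angular": [0,0,0],"linear": [0,0,0.5],"fingers": 0},
    {"angular": [0,0,0],"linear": [0,0,0],"fingers": 0},
  ],
)

```text
time_s: 42.6
tool_pos: [0.5153, 0.3279, 0.1066]
eef_rot: [3.126, 0.293, -0.002]
force: [-1.1, 0.6, -0.3]
gripper_width: 0.0005
grip_force: 0.0
```

```bash
python3 -c "
from h import *
cc()"
```

```text
xc -0.0014 yc 0.0770 z 0.1066 [-1.1  0.6 -0.3]
```

Call:
step_arm(
  deltas=[
    {"angular": [0,0,0],"linear": [0,0,0.2],"fingers": 0},
    {"angular": [0,0,0],"linear": [0,0,0],"fingers": 0},
  ],
)

```text
time_s: 42.85
tool_pos: [0.5157, 0.3279, 0.1052]
eef_rot: [3.127, 0.293, -0.0]
force: [-0.1, 1.0, 0.9]
gripper_width: 0.0007
grip_force: 0.0
```

Call:
step_arm(
  deltas=[
    {"angular": [0,0,0],"linear": [0,0,0.15],"fingers": 0},
    {"angular": [0,0,0],"linear": [0,0,0],"fingers": 0},
  ],
)

```text
time_s: 43.1
tool_pos: [0.5159, 0.3279, 0.1042]
eef_rot: [3.127, 0.293, 0.001]
force: [-0.6, -0.2, 3.9]
gripper_width: 0.0003
grip_force: 1.9
```

Call:
step_arm(
  deltas=[
    {"angular": [0,0,0],"linear": [0,0,-5],"fingers": 0},
    {"angular": [0,0,0],"linear": [0,0,-5],"fingers": 0},
    {"angular": [0,0,0],"linear": [0,5,0],"fingers": 0},
    {"angular": [0,0,0],"linear": [0,5,0],"fingers": 0},
    {"angular": [0,0,0],"linear": [0,5,0],"fingers": 0},
    {"angular": [0,0,0],"linear": [0,5,0],"fingers": 0},
    {"angular": [0,0,0],"linear": [0,5,0],"fingers": 0},
    {"angular": [0,0,0],"linear": [0,5,0],"fingers": 0},
  ],
)

```text
time_s: 44.1
tool_pos: [0.5715, 0.0314, 0.2042]
eef_rot: [3.127, 0.292, 0.001]
force: [0.2, 0.5, 0.6]
gripper_width: 0.0007
grip_force: 0.0
```

Call:
step_arm(
  deltas=[
    {"angular": [0,0,0],"linear": [0,0,0],"fingers": 0},
    {"angular": [0,0,0],"linear": [0,0,4.3],"fingers": 0},
    {"angular": [0,0,0],"linear": [0,0,4.3],"fingers": 0},
    {"angular": [0,0,0],"linear": [0,0,0],"fingers": 0},
  ],
)

```text
time_s: 44.6
tool_pos: [0.5696, 0.0338, 0.1158]
eef_rot: [3.127, 0.294, -0.009]
force: [0.1, -0.5, 0.6]
gripper_width: 0.0003
grip_force: 0.0
```

```bash
python3 -c "
from h import *
cc()"
```

```text
xc -0.0027 yc -0.2221 z 0.1158 [ 0.1 -0.5  0.6]
```

Call:
step_arm(
  deltas=[
    {"angular": [0,0,0],"linear": [0,-2,-0.2],"fingers": 0},
    {"angular": [0,0,0],"linear": [0,-2,0],"fingers": 0},
    {"angular": [0,0,0],"linear": [0,-2,0],"fingers": 0},
    {"angular": [0,0,0],"linear": [0,-2,0],"fingers": 0},
    {"angular": [0,0,0],"linear": [0,-2,0],"fingers": 0},
    {"angular": [0,0,0],"linear": [0,-2,0],"fingers": 0},
    {"angular": [0,0,0],"linear": [0,-1.5,0],"fingers": 0},
    {"angular": [0,0,0],"linear": [0,-1,0],"fingers": 0},
  ],
)

```text
time_s: 45.6
tool_pos: [0.5442, 0.1765, 0.1199]
eef_rot: [3.127, 0.293, -0.0]
force: [0.0, 0.0, 0.5]
gripper_width: 0.0006
grip_force: 0.2
```

Call:
step_arm(
  deltas=[
    {"angular": [0,0,0],"linear": [0,0,0],"fingers": 0},
    {"angular": [0,0,0],"linear": [0,0,0.6],"fingers": 0},
    {"angular": [0,0,0],"linear": [0,0,0.5],"fingers": 0},
    {"angular": [0,0,0],"linear": [0,0,0],"fingers": 0},
  ],
)

```text
time_s: 46.1
tool_pos: [0.5443, 0.175, 0.1083]
eef_rot: [3.127, 0.292, -0.002]
force: [0.7, 0.4, -0.2]
gripper_width: 0.0004
grip_force: 0.0
```

```bash
python3 -c "
from h import *
cc()"
```

```text
xc -0.0013 yc -0.0786 z 0.1083 [ 0.7  0.4 -0.2]
```

Call:
step_arm(
  deltas=[
    {"angular": [0,0,0],"linear": [0,0,0.3],"fingers": 0},
    {"angular": [0,0,0],"linear": [0,0,0],"fingers": 0},
  ],
)

```text
time_s: 46.35
tool_pos: [0.5445, 0.1753, 0.1058]
eef_rot: [3.127, 0.292, -0.0]
force: [0.7, 0.2, 0.2]
gripper_width: 0.0006
grip_force: 0.0
```

Call:
step_arm(
  deltas=[
    {"angular": [0,0,0],"linear": [0,0,0.15],"fingers": 0},
    {"angular": [0,0,0],"linear": [0,0,0],"fingers": 0},
  ],
)

```text
time_s: 46.6
tool_pos: [0.5445, 0.1754, 0.1044]
eef_rot: [3.127, 0.292, -0.0]
force: [0.3, -0.1, 0.2]
gripper_width: 0.001
grip_force: 0.0
```

```bash
python3 -c "
from h import *
cc()"
```

```text
xc -0.0011 yc -0.0783 z 0.1044 [ 0.3 -0.1  0.2]
```

Call:
step_arm(
  deltas=[
    {"angular": [0,0,0],"linear": [0,0,0.12],"fingers": 0},
    {"angular": [0,0,0],"linear": [0,0,0],"fingers": 0},
  ],
)

```text
time_s: 46.85
tool_pos: [0.5446, 0.1754, 0.1041]
eef_rot: [3.127, 0.293, 0.001]
force: [-3.4, -0.2, 9.2]
gripper_width: 0.0001
grip_force: 4.4
```

Call:
step_arm(
  deltas=[
    {"angular": [0,0,0],"linear": [0,0,-5],"fingers": 0},
    {"angular": [0,0,0],"linear": [0,0,-5],"fingers": 0},
    {"angular": [0,0,0],"linear": [-4.3,-1.9,0],"fingers": 0},
    {"angular": [0,0,0],"linear": [-4.3,-1.9,0],"fingers": 0},
    {"angular": [0,0,0],"linear": [-4.3,-1.9,0],"fingers": 0},
    {"angular": [0,0,0],"linear": [-4.3,-1.9,0],"fingers": 0},
    {"angular": [0,0,0],"linear": [0,0,0],"fingers": 0},
  ],
)

```text
time_s: 47.72
tool_pos: [0.3593, 0.2186, 0.2034]
eef_rot: [3.126, 0.296, -0.0]
force: [0.7, 1.0, -0.2]
gripper_width: 0.0008
grip_force: 0.0
```

```bash
python3 - <<'E'
from h import *
cc()
im=eyes.capture("wrist");cv2.imwrite("pics/wf.png",im)
E
```

```text
xc -0.1751 yc -0.0014 z 0.2034 [ 0.7  1.  -0.2]
```

View pics/wf.png

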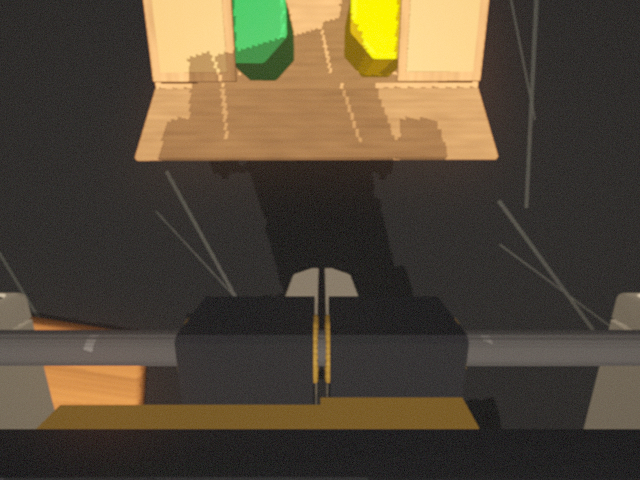

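Call:
step_arm(
  deltas=[
    {"angular": [0,0,0],"linear": [0,0,4],"fingers": 0},
    {"angular": [0,0,0],"linear": [0,0,4],"fingers": 0},
    {"angular": [0,0,0],"linear": [2,0,0],"fingers": 0},
    {"angular": [0,0,0],"linear": [2,0,0],"fingers": 0},
    {"angular": [0,0,0],"linear": [2,0,0],"fingers": 0},
    {"angular": [0,0,0],"linear": [2,0,0],"fingers": 0},
    {"angular": [0,0,0],"linear": [2,0,0],"fingers": 0},
    {"angular": [0,0,0],"linear": [2,0,0],"fingers": 0},
  ],
)

```text
time_s: 48.78
tool_pos: [0.4808, 0.2401, 0.1228]
eef_rot: [3.127, 0.291, -0.001]
force: [-0.7, -0.7, -0.0]
gripper_width: 0.0004
grip_force: 0.4
```

Call:
step_arm(
  deltas=[
    {"angular": [0,0,0],"linear": [2,0,0],"fingers": 0},
    {"angular": [0,0,0],"linear": [1.5,0,0],"fingers": 0},
    {"angular": [0,0,0],"linear": [0,0,0.6],"fingers": 0},
    {"angular": [0,0,0],"linear": [0,0,0.3],"fingers": 0},
    {"angular": [0,0,0],"linear": [0,0,0],"fingers": 0},
  ],
)

```text
time_s: 49.4
tool_pos: [0.5132, 0.2467, 0.1138]
eef_rot: [3.127, 0.292, -0.001]
force: [0.3, -0.6, -0.0]
gripper_width: 0.0006
grip_force: 0.0
```

```bash
python3 -c "
from h import *
cc()"
```

```text
xc -0.0186 yc -0.0024 z 0.1138 [ 0.3 -0.6 -0. ]
```

Call:
step_arm(
  deltas=[
    {"angular": [0,0,0],"linear": [0,0,0.4],"fingers": 0},
    {"angular": [0,0,0],"linear": [0,0,0],"fingers": 0},
  ],
)

```text
time_s: 49.65
tool_pos: [0.5135, 0.2469, 0.11]
eef_rot: [3.127, 0.293, -0.0]
force: [-0.5, -0.2, 0.1]
gripper_width: 0.0005
grip_force: 0.0
```

Call:
step_arm(
  deltas=[
    {"angular": [0,0,0],"linear": [0,0,0.15],"fingers": 0},
    {"angular": [0,0,0],"linear": [0,0,0],"fingers": 0},
  ],
)

```text
time_s: 49.9
tool_pos: [0.5137, 0.247, 0.1087]
eef_rot: [3.127, 0.292, 0.0]
force: [0.1, -0.1, -1.1]
gripper_width: 0.0005
grip_force: 0.0
```

Call:
step_arm(
  deltas=[
    {"angular": [0,0,0],"linear": [0,0,0.1],"fingers": 0},
    {"angular": [0,0,0],"linear": [0,0,0],"fingers": 0},
  ],
)

```text
time_s: 50.15
tool_pos: [0.5138, 0.247, 0.1078]
eef_rot: [3.127, 0.293, 0.0]
force: [0.1, 0.1, 1.6]
gripper_width: 0.0006
grip_force: 0.7
```

Call:
step_arm(
  deltas=[
    {"angular": [0,0,0],"linear": [0,0,0.1],"fingers": 0},
    {"angular": [0,0,0],"linear": [0,0,-5],"fingers": 0},
    {"angular": [0,0,0],"linear": [0,0,-5],"fingers": 0},
    {"angular": [0,0,0],"linear": [4.8,0,0],"fingers": 0},
    {"angular": [0,0,0],"linear": [4.8,0,0],"fingers": 0},
    {"angular": [0,0,0],"linear": [4.8,0,0],"fingers": 0},
    {"angular": [0,0,0],"linear": [4.8,0,0],"fingers": 0},
    {"angular": [0,0,0],"linear": [0,0,0],"fingers": 0},
  ],
)

```text
time_s: 51.15
tool_pos: [0.704, 0.2825, 0.2046]
eef_rot: [3.127, 0.291, -0.001]
force: [-0.6, -1.2, -0.4]
gripper_width: 0.0006
grip_force: 0.0
```

```bash
python3 -c "
from h import *
cc(); print(r.state()['qpos'].round(2))"
```

```text
xc 0.1756 yc -0.0027 z 0.2046 [-0.6 -1.2 -0.4]
[ 0.32  0.78  1.03 -0.    1.34  1.71]
```

Now down outside the far flap and sweep back.

Call:
step_arm(
  deltas=[
    {"angular": [0,0,0],"linear": [0,0,4],"fingers": 0},
    {"angular": [0,0,0],"linear": [0,0,4],"fingers": 0},
    {"angular": [0,0,0],"linear": [-2,0,0],"fingers": 0},
    {"angular": [0,0,0],"linear": [-2,0,0],"fingers": 0},
    {"angular": [0,0,0],"linear": [-2,0,0],"fingers": 0},
    {"angular": [0,0,0],"linear": [-2,0,0],"fingers": 0},
    {"angular": [0,0,0],"linear": [-2,0,0],"fingers": 0},
    {"angular": [0,0,0],"linear": [-2,0,0],"fingers": 0},
  ],
)

```text
time_s: 52.15
tool_pos: [0.5832, 0.2601, 0.1271]
eef_rot: [3.127, 0.293, 0.001]
force: [0.7, 0.2, 0.2]
gripper_width: 0.0002
grip_force: 0.4
```

Call:
step_arm(
  deltas=[
    {"angular": [0,0,0],"linear": [-2,0,0],"fingers": 0},
    {"angular": [0,0,0],"linear": [-1.2,0,0],"fingers": 0},
    {"angular": [0,0,0],"linear": [0,0,0.6],"fingers": 0},
    {"angular": [0,0,0],"linear": [0,0,0.6],"fingers": 0},
    {"angular": [0,0,0],"linear": [0,0,0],"fingers": 0},
  ],
)

```text
time_s: 52.78
tool_pos: [0.5531, 0.2542, 0.1138]
eef_rot: [3.127, 0.292, -0.002]
force: [0.2, 0.3, 0.4]
gripper_width: 0.001
grip_force: 0.0
```

```bash
python3 -c "
from h import *
cc()"
```

```text
xc 0.0220 yc -0.0024 z 0.1138 [0.2 0.3 0.4]
```

Call:
step_arm(
  deltas=[
    {"angular": [0,0,0],"linear": [0,0,0.4],"fingers": 0},
    {"angular": [0,0,0],"linear": [0,0,0],"fingers": 0},
  ],
)

```text
time_s: 53.02
tool_pos: [0.553, 0.2543, 0.1103]
eef_rot: [3.127, 0.292, -0.001]
force: [-0.5, -0.9, -0.3]
gripper_width: 0.0003
grip_force: 0.0
```

Call:
step_arm(
  deltas=[
    {"angular": [0,0,0],"linear": [0,0,0.15],"fingers": 0},
    {"angular": [0,0,0],"linear": [0,0,0],"fingers": 0},
  ],
)

```text
time_s: 53.28
tool_pos: [0.553, 0.2543, 0.1091]
eef_rot: [3.127, 0.292, -0.0]
force: [0.2, 0.9, 0.7]
gripper_width: 0.0004
grip_force: 0.0
```

Call:
step_arm(
  deltas=[
    {"angular": [0,0,0],"linear": [0,0,0.13],"fingers": 0},
    {"angular": [0,0,0],"linear": [0,0,0],"fingers": 0},
  ],
)

```text
time_s: 53.52
tool_pos: [0.553, 0.2544, 0.1079]
eef_rot: [3.127, 0.292, 0.0]
force: [-0.0, 0.3, 0.1]
gripper_width: 0.0003
grip_force: 0.0
```

Call:
step_arm(
  deltas=[
    {"angular": [0,0,0],"linear": [0,0,0.12],"fingers": 0},
    {"angular": [0,0,0],"linear": [0,0,0],"fingers": 0},
  ],
)

```text
time_s: 53.78
tool_pos: [0.5531, 0.2544, 0.1077]
eef_rot: [3.127, 0.293, 0.001]
force: [-3.8, -1.4, 10.0]
gripper_width: 0.0004
grip_force: 5.0
```

Call:
step_arm(
  deltas=[
    {"angular": [0,0,0],"linear": [0,0,-5],"fingers": 0},
    {"angular": [0,0,0],"linear": [0,0,-5],"fingers": 0},
    {"angular": [0,0,0],"linear": [0,5.5,-1],"fingers": 0},
    {"angular": [0,0,0],"linear": [0,5.5,-1],"fingers": 0},
    {"angular": [0,0,0],"linear": [0,5.5,-1],"fingers": 0},
    {"angular": [0,0,0],"linear": [-1,5.5,0],"fingers": 0},
    {"angular": [0,0,0],"linear": [-1,5.5,0],"fingers": 0},
    {"angular": [0,0,0],"linear": [-1,5.5,0],"fingers": 0},
  ],
)

```text
time_s: 54.78
tool_pos: [0.5845, -0.0771, 0.2372]
eef_rot: [3.127, 0.292, 0.001]
force: [0.6, -0.2, 0.6]
gripper_width: 0.0005
grip_force: 0.0
```

Call:
step_arm(
  deltas=[
    {"angular": [0,0,0],"linear": [0,5.5,0],"fingers": 0},
    {"angular": [0,0,0],"linear": [0,5.5,0],"fingers": 0},
    {"angular": [0,0,0],"linear": [0,5.5,0],"fingers": 0},
    {"angular": [0,0,0],"linear": [0,0,0],"fingers": 0},
  ],
)

```text
time_s: 55.28
tool_pos: [0.6151, -0.2408, 0.2366]
eef_rot: [3.127, 0.287, -0.0]
force: [0.5, 0.9, 0.0]
gripper_width: 0.0005
grip_force: 0.0
```

```bash
python3 - <<'E'
from h import *
cc(); c=cam("top"); im=eyes.capture("top"); cv2.imwrite("pics/t9.png",im)
h=cv2.cvtColor(im,cv2.COLOR_BGR2HSV); m=cv2.inRange(h,(8,60,60),(28,255,255)); m=cv2.morphologyEx(m,cv2.MORPH_OPEN,np.ones((3,3)))
cs,_=cv2.findContours(m,cv2.RETR_EXTERNAL,cv2.CHAIN_APPROX_NONE)
for q in cs:
    if cv2.contourArea(q)>2000 and q[:,0,1].mean()>120:
        q=q[:,0]; P=cast(c,q,.09)[:,:2]-C[:2]; xy=np.c_[P@E[:2,0],-P@E[:2,1]]
        print(q.min(0),q.max(0),"xc",xy[:,0].min().round(3),xy[:,0].max().round(3),"yc",xy[:,1].min().round(3),xy[:,1].max().round(3))
# colour along the lid, yellow/green visible?
print([len(b) for b in blobs(im,"y",30) if 130<b[:,0].mean()<250 and b[:,1].mean()>220],[len(b) for b in blobs(im,"g",30) if b[:,0].mean()<260])
# lid height variation: scene-view mask extents
c=cam("scene");im=eyes.capture("scene");cv2.imwrite("pics/s9.png",im)
K,e,M=c
def proj(p): v=(np.array(p)-e)@M; return np.array([K[0,2]+K[0,0]*v[0]/-v[2],K[1,2]-K[1,1]*v[1]/-v[2]])
h=cv2.cvtColor(im,cv2.COLOR_BGR2HSV); m=cv2.inRange(h,(5,50,40),(28,255,255))
for nm,x,y in(("near-left",-.064,.119),("far-left",.064,.119),("near-right",-.064,-.119),("far-right",.064,-.119)):
    u=proj(C+x*E[:,0]-y*E[:,1]+[0,0,.09]); ui,vi=u.round().astype(int); col=m[vi-30:vi+30,ui]; print(nm,u.round(),"first brown rows",(vi-30+np.flatnonzero(col))[:1])
E
```

```text
xc -0.0089 yc -0.5003 z 0.2366 [0.5 0.9 0. ]
[  0 432] [135 479] xc -0.394 -0.251 yc 0.162 0.448
[129 233] [252 314] xc -0.071 0.069 yc -0.133 0.123
[634] [69]
near-left [338. 152.] first brown rows [151]
far-left [377. 159.] first brown rows [158]
near-right [310. 188.] first brown rows [190]
far-right [353. 196.] first brown rows [166]
```

```bash
python3 -c "
from rig import r
print(r.sign_off())"
```

```text
the job is handed in; nothing more can be done
None
```

The yellow and green tumblers, the only two of the three present, are upside down in the carton, with the short flaps folded first and the long flaps on top; the job was handed in at about 55 s and `sign_off()` returned no verdict.

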